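# Brick chips into the drying jar, lid on and backed off to vent

## Robot

A 7-joint arm with a two-finger parallel gripper is mounted at the origin on the work surface. World frame = base frame: x ahead of the robot, y to its left, z up, the work surface at z = 0. Lengths are in m, angles in rad, forces in N, time in s.
With the tool pointing down it reaches from about 0.425 to 0.875 m from the base axis. Payload 4.7 kg.
Tool frame: the origin (TCP) lies at the very end of the fingers, on their centre line; the grasp point (between the pads) lies 19 mm behind it; x points along the fingers, y is the direction in which the jaws open and shut, and the axes are right-handed (so a half turn about x gives the same grasp; the last joint's range is limited). The gripper opens to 87 mm and grips with 3 to 60 N. Pads are 19 mm wide; open, the fingers measure 117 mm over their backs; the gripper's body (75 mm by 190 mm) begins 51 mm behind the grasp point.
Start: joints at [-1.287, 0.321, -0.07, 1.45, 0.023, 1.371, -0.057], TCP at [0.173, 0.626, 0.223] pointing down, gripper open.
Joint ranges: [-2.86, 2.86], [-0.3, 2.09], [-1.38, 1.24], [0.06, 2.45], [-1.56, 4.7], [0.09, 2.05], [-2.69, 2.69]. Speed limits (rad/s): [2.57, 2.57, 3.14, 3.14, 3.14, 3.14, 3.14].

## Interface

Orientations are given as a rotation vector (axis times angle).
In Python, from bench import ctrl gives the robot as it stands.
- The arm moves only by the tool step_arm, never from a script. Its argument "increments" is one flat list of numbers, 6 for each row, row after row: the shift along the tool's x, y, z in cm, then the turn, a rotation vector about the tool's x, y, z in rad. In form: [tx, ty, tz, ax, ay, az, tx, ty, tz, ax, ay, az, ...]. A call has 1 to 12 rows; each row shifts and turns the commanded pose from where the row before left it, along the tool's axes as they then stand; what a row does not reach is not made up. A row lasts 1/8 s, in which the tool goes at most 62.5 mm and 10.7 degrees, less where a joint would pass 70% of its speed; a pose out of reach is approached as far as the arm can. A call with a gripper value outside its range is refused whole. "fingers" is the opening in per cent of the stroke, from 0 (shut) to 100 (fully open), set as the call begins (left out, the last holds). The fingers move at their own pace and stop on an object; "force" is the grip in N (left out, the last holds). Time passes only in rows, so rows that do not move let the fingers close. It gives the time, the measured TCP pose, the force and the opening at its end, in the units of the state.
- ctrl.get_state(): the state, without advancing time (a new reading comes with each control period).
- ctrl.get_image(name): name is "scene" or "top" or "wrist"; returns the picture (384x512x3 uint8, red, green, blue); there is no depth.
- ctrl.camera_params(name): a dict with "vertical_fov" (degrees; the focal length in pixels is half the picture's height over the tangent of half this angle, whatever the lens; pixels are square), "cx", "cy" (the principal point, pixels), "k1" (the pictures are not rectified: a ray, as slopes to the right and down, at radius r is drawn at 1 + k1 r^2 times it, then the intrinsics apply), "R" (3x3) and "t" (3): a world point X has camera coordinates R X + t. Camera axes: x right, y down, z forward; pixel columns grow to the right and rows downward; lengths in m; the calibration is good to about 2 mm. A picture is of the moment at which its call begins: read the wrist's pose just before it. camera_params takes no time and is no camera call; for the wrist camera it gives the pose at the moment of the call.
- ctrl.close_job(): hands the job in, once; it reports no verdict.
Trained networks look in the newest picture that a camera, given by its name, has taken for a name from the list of things; names that differ only in an ending like _2 or _b are one class to them, and where a whole thing is asked for, a point or a joint stands for the part that bears it (a point fixed in the world has none). Each returns a list of dicts, best first, with "score" (0 to 1); they miss things now and then, are a little off and sometimes report something else, mostly with a low value. They report only what shows in the picture. A call takes as long as a camera call. They do not tell look-alikes from the thing itself.
- ctrl.search_frame(camera, name): "xyz" ([x, y, z] in m, in the coordinates of the camera as it stood for that picture, good to about 4 mm: the middle of the surface that is visible of it).
- ctrl.silhouettes(camera, name): "pixels" (384x512 bool, what is visible of it).
- ctrl.spot_point(camera, name): "xyz" ([x, y, z] in m, in the coordinates of the camera as it stood for that picture, good to about 4 mm: a listed point, or the origin of a listed thing).
The state is a dict: "time": time; "joint_positions": joint angles; "qd": joint speeds; "joint_torque": joint torques, N m; "position": TCP position; "tool_rot": TCP orientation; "ft_force": force on the tool from outside, world axes, zero at the start; "torque": the same for the moment, N m; "grip_width": opening from 0.0 (shut) to 1.0 (fully open).
Only numpy, scipy, OpenCV 4.12 (cv2) and the standard library are available. Lean on these libraries where they do the work, as an engineer would, in place of code of your own. Each camera call takes 0.05 s, during which the arm holds its last target.

## Task

Tip all five brick chips from the narrow black tray into the open jar and set the empty tray back down flat on the table. Then take the jar's screw lid by its raised bar, thread it on clockwise until it bottoms out against its stop, and back it off a quarter turn so the jar can vent in the drying oven. Finish there, still gripping the bar to keep the lid from creeping until a partner has taped it; leave everything else on the table where it is.

Things in the scene. Friction and masses are not known exactly. Their poses are not given: they have to be found in the camera images.
- jar_rim (a point): Centre of the mouth of the open white jar, level with its rim, 98 mm above the table; z up. Bore 84 mm across, floor 80 mm below the rim, neck 92 mm outside, body 106 mm. Fixed: clamped between three blocks (42 mm high) on a plate 150 x 150 mm. When the lid is fully home, at its stop, its bar lies along this frame's x axis (either way round).
- jar: The same jar and its clamp plate; origin under the plate's middle, axes as jar_rim. Right-hand two-start thread outside the neck, 102 mm over the ribs: the lid turns CLOCKWISE seen from above and comes down 16 mm per full turn (about 3 mm axial play) until its top rests on the rim and its thread meets a hard end stop. Slippery plastic, friction 0.25.
- tray_grip (a point): Middle of the upright grip tab of the narrow black tray (loose, about 120 g), at the height to pinch it, 44 mm above the tray's underside. Tab 12 mm thick (along x), 50 mm wide (along y), top 58 mm above the underside; walls beside it 25 mm high. +x runs from the tab along the tray to its open pouring end; z up.
- tray_lip (a point): Middle of the floor's upper edge at the open pouring end, 159 mm along +x from tray_grip and 41 mm lower; axes as tray_grip. Opening 60 mm wide between the walls, no wall across it.
- tray: The whole tray, 165 mm long (x), 80 mm wide, floor 3 mm thick; origin at the middle of its underside. Slippery: the chips slide off at a tilt of about 20 degrees and more.
- lid_grip (a point): Middle of the raised bar on the dark grey screw lid, at the height to pinch it. Bar 60 mm long (x), 16 mm wide (y), top 30 mm above the lid's flat top; this point is 18 mm above that top, 23 mm above the underside of the top (23 mm above jar_rim when fully home), 43.5 mm above the skirt's lower edge; z up. The lid lies right way up on the table.
- lid: The whole lid, 116 mm across, about 110 g, loose; origin at the middle of the skirt's lower edge. Set level on the neck it threads on from any angle: it first rests 6 to 13 mm above home, and 7 mm (flat on the threads) when its bar is 160 degrees counter-clockwise of home seen from above.
- chip0_mid (a point): Middle of a reddish brick chip, about 25 mm across and 17 mm thick, 14 g, loose on the tray.
- chip1_mid (a point): Middle of a reddish brick chip, about 24 mm across and 19 mm thick, 14 g, loose on the tray.
- chip2_mid (a point): Middle of a reddish brick chip, about 27 mm across and 16 mm thick, 14 g, loose on the tray.
- chip3_mid (a point): Middle of a reddish brick chip, about 23 mm across and 18 mm thick, 14 g, loose on the tray.
- chip4_mid (a point): Middle of a reddish brick chip, about 25 mm across and 17 mm thick, 14 g, loose on the tray.
- empty_tray: Bystander, to be left where it is: empty black food tray, 120 x 175 x 40 mm. Origin at its underside.
- beaker: Bystander, to be left where it is: glass beaker, 72 mm across, 95 mm tall. Origin at its underside.
- spray_bottle: Bystander, to be left where it is: grey spray bottle, 68 mm across, 195 mm tall. Origin at its underside.
- marker: Bystander, to be left where it is: marker pen lying down, 14 mm thick, 137 mm long. Origin at its underside.
- tape_roll: Bystander, to be left where it is: roll of pale tape lying flat, 90 mm across, 24 mm high. Origin at its underside.
- bench_brush: Bystander, to be left where it is: flat brush lying down, its handle to its -x. Origin at its underside.
- brick_sample: Bystander, to be left where it is: brick tile sample, 100 x 60 x 28 mm. Origin at its underside.
Not all that is in view belongs to the job. Leave any red or yellow look-alike of the tray alone.

How it is judged:
On the way, in this order (a step that is already met when the one before it is completed fails the run):
1. all five chips lie in the jar, below its rim (horizontal distance between each of chip0_mid, chip1_mid, chip2_mid, chip3_mid, chip4_mid and jar_rim below 0.044 m and z of each of chip0_mid, chip1_mid, chip2_mid, chip3_mid, chip4_mid in the frame of jar_rim below -0.004 m), for 0.2 s.
2. the empty tray is set down flat on the table and let go (height (world z) of tray_grip below 0.049 m and height (world z) of tray_lip below 0.009 m and angle between tray_grip's own z axis and vertical below 0.08 rad and contact force between the fingers and tray below 0.1 N), for 0.2 s.
3. the lid is threaded fully home: its top on the rim and its thread at the stop (horizontal distance between lid_grip and jar_rim below 0.004 m and z of lid_grip in the frame of jar_rim below 0.0245 m and angle between lid_grip's own z axis and vertical below 0.04 rad and angle between the x axis of lid_grip and the x axis of jar_rim, either way round below 0.26 rad), for 0.1 s.
At the end, for the whole second after the job is handed in: Chips in the jar, 4 mm or more below its rim; tray flat on the table, let go; after having been fully home (within 1.5 mm, 15 deg) the lid is backed off 90 deg (within 20), 1.3 to 7.5 mm above home, centred within 4 mm, tilt under 0.06 rad, still, gripped with more than 2 N (all of step 1 and all of step 2 and horizontal distance between lid_grip and jar_rim below 0.004 m and angle between the y axis of lid_grip and the x axis of jar_rim, either way round below 0.35 rad and z of lid_grip in the frame of jar_rim between 0.0243 and 0.0305 m and angle between lid_grip's own z axis and vertical below 0.06 rad and contact force between the fingers and lid above 2 N and linear speed of lid below 0.01 m/s); the arm keeps its last pose, push and grip.
It fails at once if something else on the table is moved by more than 40 mm (distance of any of empty_tray, beaker, spray_bottle, marker, tape_roll, bench_brush, brick_sample from where it was at the start of the episode above 0.04 m).
It also fails if it takes over 72 s, if anything falls off the work surface, if the arm or the gripper's body presses on something with over 40 N, if the wrist force passes 120 N, or if a joint passes its speed limit or range.

## Working session

There is one attempt and no reset: what is moved stays moved. The work goes in short steps, Python scripts to look and compute and a tool call to move; the robot and the scene stay as the last step left them, time stands still between calls to the robot, and variables do not carry over. Pictures are saved under pics/ and viewed, and the job is handed in when it is done.

Besides the shell and the picture viewer there is one more tool, called after "Emit:" as name(argument=value, ...) on one line, values as JSON. step_arm: Moves the arm, as the interface text tells. Its arguments: {"type":"object","properties":{"increments":{"type":"array","items":{"type":"number"}},"fingers":{"type":"number"},"force":{"type":"number"}},"required":["increments"]}

```bash
ls; mkdir -p pics; cat > h.py <<'E'
import numpy as np, cv2
from scipy.spatial.transform import Rotation as R
from bench import ctrl
def save(cam,fn):
    im=ctrl.get_image(cam); cv2.imwrite('pics/'+fn,im[:,:,::-1]); return im
def toworld(cam,p):
    c=ctrl.camera_params(cam); return np.array(c['R']).T@(np.array(p)-np.array(c['t']))
def st():
    s=ctrl.get_state(); print('t',round(s['time'],2),'p',np.round(s['position'],4),'rv',np.round(s['tool_rot'],3),'F',np.round(s['ft_force'],1),'w',round(s['grip_width'],3)); 
    print('q',np.round(s['joint_positions'],3)); print(np.round(R.from_rotvec(s['tool_rot']).as_matrix(),3)); return s
E
python3 - <<'E'
from h import *
s=st()
save('scene','s0.png');save('top','t0.png')
for cam in('top','scene'):
    c=ctrl.camera_params(cam);print(cam,c['vertical_fov'],c['k1'],np.round(np.array(c['R']),3).tolist(),np.round(c['t'],3))
    for n in ('jar_rim','tray_grip','tray_lip','lid_grip'):
        for d in ctrl.spot_point(cam,n)[:3]: print(n,round(d['score'],2),np.round(toworld(cam,d['xyz']),4))
E
```

```text
pics
t 0.0 p [0.1731 0.626  0.2215] rv [ 0.21   1.561 -0.213] F [-0.5 -0.1  0.8] w 0.999
q [-1.287  0.322 -0.07   1.452  0.023  1.371 -0.057]
[[-0.     0.266  0.964]
 [-0.002  0.964 -0.266]
 [-1.    -0.002  0.   ]]
top 48.30126937444303 0.010547226484931485 [[0.013, -1.0, -0.001], [-0.988, -0.012, -0.154], [0.154, 0.003, -0.988]] [0.005 0.536 1.435]
jar_rim 0.86 [ 0.4903 -0.0119  0.0941]
tray_grip 0.88 [ 0.4344 -0.247   0.044 ]
tray_grip 0.64 [0.2261 0.2627 0.0458]
tray_grip 0.63 [ 0.2154 -0.1602  0.0445]
tray_lip 0.78 [ 5.965e-01 -2.644e-01  3.000e-04]
tray_lip 0.78 [0.3479 0.1586 0.001 ]
tray_lip 0.61 [ 0.3297 -0.2728  0.0008]
lid_grip 0.83 [0.5004 0.2458 0.0474]
lid_grip 0.67 [ 0.5251 -0.2418  0.0093]
scene 53.898073878948644 -0.03923829494972014 [[-0.178, 0.984, -0.017], [0.792, 0.133, -0.595], [-0.583, -0.119, -0.803]] [ 0.098 -0.347  1.464]
jar_rim 0.6 [ 0.4863 -0.0155  0.1   ]
jar_rim 0.49 [ 0.7656 -0.0088  0.0051]
tray_grip 0.92 [ 0.4381 -0.2475  0.0453]
tray_grip 0.92 [0.2184 0.2617 0.0431]
tray_grip 0.6 [ 0.2179 -0.1596  0.0452]
tray_lip 0.98 [ 0.3269 -0.2717 -0.0008]
tray_lip 0.71 [ 0.5953 -0.2651  0.002 ]
tray_lip 0.61 [0.3438 0.1608 0.001 ]
lid_grip 0.96 [0.4987 0.2412 0.0415]
```

View pics/t0.png

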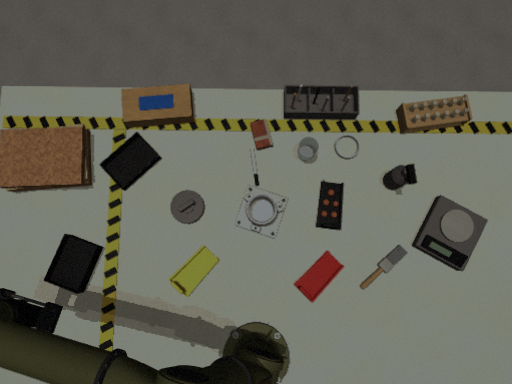

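View pics/s0.png

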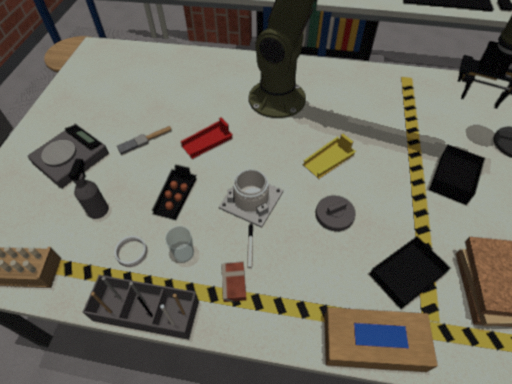

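```bash
python3 - <<'E'
from h import *
t=cv2.imread('pics/t0.png');s=cv2.imread('pics/s0.png')
a=cv2.resize(t[170:250,160:300],(700,400),interpolation=cv2.INTER_CUBIC)
cv2.imwrite('pics/c1.png',a)
b=cv2.resize(s[150:240,150:360],(798,342),interpolation=cv2.INTER_CUBIC);cv2.imwrite('pics/c2.png',b)
for cam in('top','scene'):
  for n in ['chip0_mid','jar','tray','lid','spray_bottle','beaker','marker']:
    for d in ctrl.spot_point(cam,n)[:5]: print(cam,n,round(d['score'],2),np.round(toworld(cam,d['xyz']),4))
E
```

```text
top chip0_mid 0.5 [ 0.4836 -0.2336  0.0103]
top jar 0.93 [ 0.4869 -0.0126  0.0008]
top tray 0.79 [0.285  0.2108 0.0004]
top tray 0.72 [ 0.4795 -0.2656  0.0141]
top tray 0.71 [ 2.716e-01 -2.144e-01  1.000e-04]
top tray 0.59 [ 5.151e-01 -2.544e-01 -5.000e-04]
top lid 0.77 [ 4.989e-01  2.495e-01 -3.000e-04]
top lid 0.69 [ 0.4892 -0.0131  0.0035]
top spray_bottle 0.89 [ 6.034e-01 -4.785e-01  4.000e-04]
top beaker 0.63 [ 7.024e-01 -1.695e-01  7.000e-04]
top marker 0.65 [ 6.509e-01  1.010e-02 -3.000e-04]
scene chip0_mid 0.55 [ 0.4764 -0.2343  0.0092]
scene jar 0.94 [ 0.4894 -0.0117  0.0024]
scene tray 0.83 [0.2804 0.2135 0.0021]
scene tray 0.72 [ 0.2676 -0.2147 -0.0014]
scene tray 0.63 [ 5.131e-01 -2.545e-01 -3.000e-04]
scene tray 0.31 [ 0.7643 -0.0095  0.0012]
scene lid 0.86 [0.4945 0.2471 0.0032]
scene spray_bottle 0.7 [ 6.040e-01 -4.766e-01  5.000e-04]
scene beaker 0.55 [ 0.6983 -0.1714 -0.0021]
scene beaker 0.25 [ 0.5144 -0.2579 -0.0018]
scene marker 0.68 [ 6.51e-01  1.16e-02 -1.00e-04]
```

View pics/c1.png

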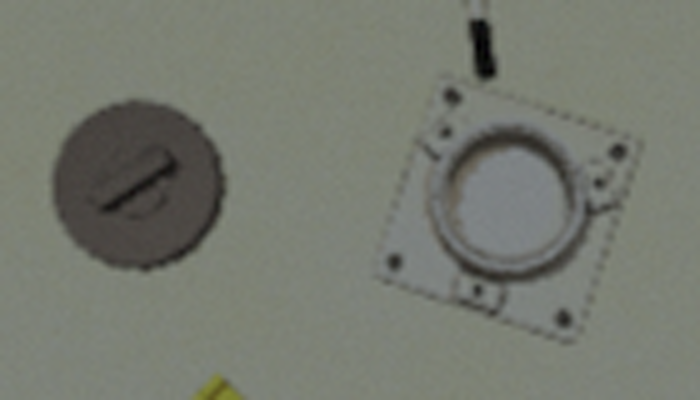

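View pics/c2.png

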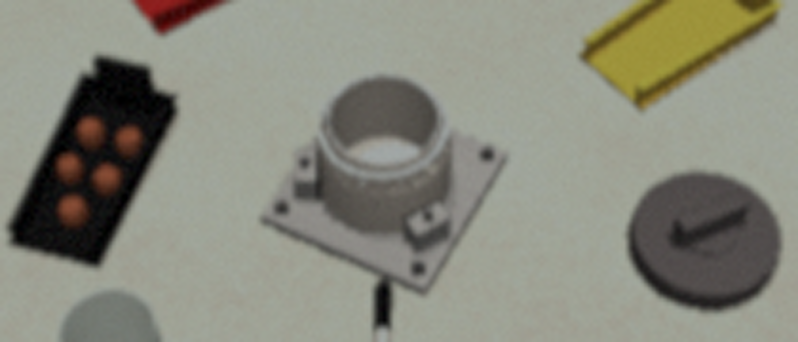

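```bash
cat >> h.py <<'E'
def rot(yaw,tilt=0):
    """tool down, tool y at azimuth yaw(deg); tilt(deg): about tool-y-perp so that +y end dips"""
    y=np.radians(yaw); Y=np.array([np.cos(y),np.sin(y),0]); X=np.array([0,0,-1.]); Z=np.cross(X,Y)
    M=np.stack([X,Y,Z],1)
    # horizontal axis = zhat x Y ; rotating about it by +tilt sends Y toward -z
    ax=np.cross([0,0,1],Y)
    return R.from_rotvec(np.radians(tilt)*ax).as_matrix()@M
def plan(p0,M0,p1,M1,n,pr=True):
    """rows for straight line + slerp"""
    p0=np.array(p0,float);p1=np.array(p1,float);M0=np.array(M0)
    w=R.from_matrix(M0.T@M1).as_rotvec()/n
    w=np.round(w,3); M=M0.copy();p=p0.copy();rows=[]
    for k in range(n):
        tgt=p0+(p1-p0)*(k+1)/n
        d=np.round(M.T@(tgt-p)*100,2)
        rows+=list(d)+list(w); p=p+M@(d/100); M=M@R.from_rotvec(w).as_matrix()
    print(n,'rows; per-row mm',round(np.linalg.norm(p1-p0)/n*1000,1),'deg',round(np.degrees(np.linalg.norm(w)),2))
    print('['+','.join('%g'%(x+0.0) for x in rows)+']')
    print('residual mm',np.round((p1-p)*1000,2))
    return p,M
def cur():
    s=ctrl.get_state(); return np.array(s['position']),R.from_rotvec(s['tool_rot']).as_matrix()
E
python3 - <<'E'
from h import *
p,M=cur(); p,M=plan(p,M,[.47,.243,.26],rot(40),12)
plan(p,M,[.43,-.245,.22],rot(-6.3),12)
E
```

```text
12 rows; per-row mm 40.5 deg 2.86
[-0.31,-2.42,3.23,0.05,0,0,-0.31,-2.26,3.36,0.05,0,0,-0.32,-2.08,3.46,0.05,0,0,-0.31,-1.91,3.56,0.05,0,0,-0.31,-1.73,3.65,0.05,0,0,-0.31,-1.55,3.73,0.05,0,0,-0.31,-1.36,3.81,0.05,0,0,-0.32,-1.16,3.87,0.05,0,0,-0.31,-0.97,3.92,0.05,0,0,-0.31,-0.78,3.97,0.05,0,0,-0.31,-0.57,4,0.05,0,0,-0.31,-0.37,4.02,0.05,0,0]
residual mm [-0.03 -0.01  0.03]
12 rows; per-row mm 40.9 deg 3.9
[0.33,-2.88,2.89,0.068,0,0,0.34,-2.67,3.08,0.068,0,0,0.33,-2.46,3.26,0.068,0,0,0.33,-2.23,3.42,0.068,0,0,0.33,-2,3.56,0.068,0,0,0.34,-1.75,3.68,0.068,0,0,0.33,-1.49,3.8,0.068,0,0,0.33,-1.23,3.89,0.068,0,0,0.33,-0.97,3.96,0.068,0,0,0.34,-0.69,4.03,0.068,0,0,0.33,-0.42,4.05,0.068,0,0,0.33,-0.14,4.08,0.068,0,0]
residual mm [-0.02 -0.02 -0.03]
```

Emit:
step_arm(increments=[-0.31,-2.42,3.23,0.05,0,0,-0.31,-2.26,3.36,0.05,0,0,-0.32,-2.08,3.46,0.05,0,0,-0.31,-1.91,3.56,0.05,0,0,-0.31,-1.73,3.65,0.05,0,0,-0.31,-1.55,3.73,0.05,0,0,-0.31,-1.36,3.81,0.05,0,0,-0.32,-1.16,3.87,0.05,0,0,-0.31,-0.97,3.92,0.05,0,0,-0.31,-0.78,3.97,0.05,0,0,-0.31,-0.57,4,0.05,0,0,-0.31,-0.37,4.02,0.05,0,0], fingers=100)

```text
time: 2.7
position: [0.4707, 0.242, 0.2603]
tool_rot: [0.681, 1.461, -0.68]
ft_force: [0.3, 0.8, 0.0]
grip_width: 1.002
```

```bash
python3 - <<'E'
from h import *
s=st();save('wrist','w0.png')
c=ctrl.camera_params('wrist');print(c['vertical_fov'],c['k1'],c['cx'],c['cy'],np.round(c['R'],3).tolist(), -np.array(c['R']).T@c['t'])
for n in ('lid_grip','jar_rim'):
    for d in ctrl.spot_point('wrist',n)[:3]: print(n,round(d['score'],2),np.round(toworld('wrist',d['xyz']),4))
E
```

```text
t 2.7 p [0.4707 0.242  0.2603] rv [ 0.681  1.461 -0.68 ] F [0.3 0.8 0. ] w 1.002
q [-0.825  0.041  0.311  1.704 -0.013  1.398  0.187]
[[ 0.001  0.765  0.644]
 [ 0.001  0.644 -0.765]
 [-1.     0.001 -0.   ]]
61.11788263118223 0.014885375200690118 253.29708928806525 189.28033973163156 [[0.771, 0.636, 0.002], [0.616, -0.748, 0.246], [0.158, -0.189, -0.969]] [0.43255968 0.28634679 0.42326147]
lid_grip 0.82 [0.5023 0.2385 0.0453]
```

View pics/w0.png

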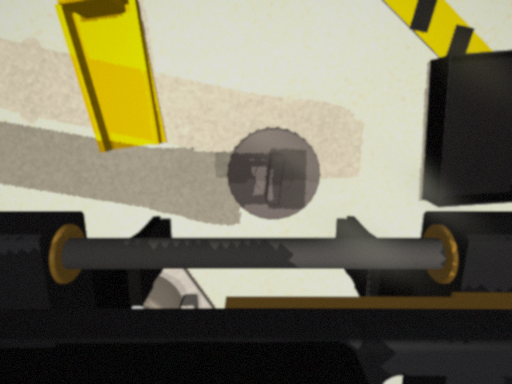

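Emit:
step_arm(increments=[0.33,-2.88,2.89,0.068,0,0,0.34,-2.67,3.08,0.068,0,0,0.33,-2.46,3.26,0.068,0,0,0.33,-2.23,3.42,0.068,0,0,0.33,-2,3.56,0.068,0,0,0.34,-1.75,3.68,0.068,0,0,0.33,-1.49,3.8,0.068,0,0,0.33,-1.23,3.89,0.068,0,0,0.33,-0.97,3.96,0.068,0,0,0.34,-0.69,4.03,0.068,0,0,0.33,-0.42,4.05,0.068,0,0,0.33,-0.14,4.08,0.068,0,0])

```text
time: 4.35
position: [0.4292, -0.2469, 0.22]
tool_rot: [1.297, 1.151, -1.295]
ft_force: [0.0, 0.9, 0.1]
grip_width: 1.001
```

```bash
python3 - <<'E'
from h import *
s=st();save('wrist','w1.png')
for n in ('tray_grip','tray_lip','tray','jar_rim','chip0_mid'):
    for d in ctrl.spot_point('wrist',n)[:5]: print(n,round(d['score'],2),np.round(toworld('wrist',d['xyz']),4))
E
```

```text
t 4.35 p [ 0.4292 -0.2469  0.22  ] rv [ 1.297  1.151 -1.295] F [0.  0.9 0.1] w 1.001
q [-0.378 -0.047  0.834  1.854  0.035  1.319  0.328]
[[ 0.001  0.993 -0.118]
 [ 0.001 -0.118 -0.993]
 [-1.     0.001 -0.001]]
tray_grip 0.9 [ 0.2168 -0.1671  0.0437]
tray_grip 0.86 [ 0.4368 -0.2494  0.0474]
tray_grip 0.24 [ 0.5242 -0.2437  0.0114]
tray_lip 0.7 [ 0.598  -0.2656  0.0033]
tray_lip 0.7 [ 0.4779 -0.2295  0.0159]
tray_lip 0.67 [ 0.3251 -0.2724  0.0059]
tray 0.98 [ 5.108e-01 -2.541e-01  5.000e-04]
tray 0.64 [ 0.2678 -0.2127  0.003 ]
chip0_mid 0.83 [ 0.4801 -0.2267  0.0155]
```

View pics/w1.png

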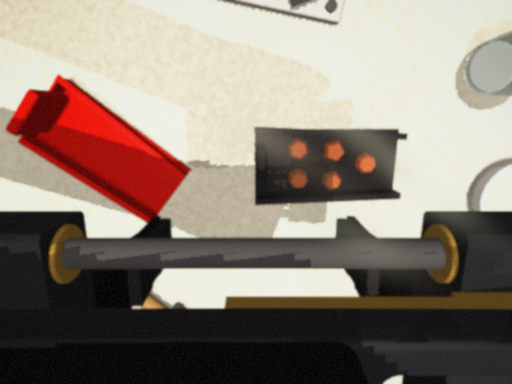

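```bash
python3 - <<'E'
from h import *
p,M=cur(); plan(p,M,[.436,-.248,.027],rot(-6.2),6)
E
```

```text
6 rows; per-row mm 32.2 deg 0.06
[3.22,0.11,0.06,-0.001,0,0,3.21,0.1,0.05,-0.001,0,0,3.22,0.11,0.06,-0.001,0,0,3.21,0.1,0.05,-0.001,0,0,3.22,0.11,0.06,-0.001,0,0,3.21,0.1,0.06,-0.001,0,0]
residual mm [ 0.05  0.01 -0.03]
```

Emit:
step_arm(increments=[3.0,0.11,0.06,-0.002,0,0,3.0,0.11,0.06,-0.002,0,0,3.0,0.11,0.06,-0.002,0,0,3.1,0.11,0.06,-0.002,0,0,3.1,0.1,0.05,-0.002,0,0,2.6,0.1,0.05,-0.001,0,0,1.5,0,0,0,0,0,0,0,0,0,0,0], fingers=48, force=30)

```text
time: 5.65
position: [0.4356, -0.2481, 0.0264]
tool_rot: [1.284, 1.161, -1.286]
ft_force: [-1.3, 0.1, -0.1]
grip_width: 0.482
```

Emit:
step_arm(increments=[0,0,0,0,0,0,0,0,0,0,0,0,0,0,0,0,0,0,0,0,0,0,0,0,0,0,0,0,0,0], fingers=0, force=40)

```text
time: 6.28
position: [0.4364, -0.2491, 0.0274]
tool_rot: [1.286, 1.158, -1.285]
ft_force: [0.6, 0.6, 3.8]
grip_width: 0.135
```

```bash
python3 - <<'E'
from h import *
s=st();save('wrist','w2.png')
E
```

```text
t 6.28 p [ 0.4364 -0.2491  0.0274] rv [ 1.286  1.158 -1.285] F [0.6 0.6 3.8] w 0.135
q [-0.28   0.265  0.831  2.045 -0.244  0.929  0.577]
[[ 0.001  0.995 -0.104]
 [ 0.    -0.104 -0.995]
 [-1.     0.001 -0.   ]]
```

View pics/w2.png

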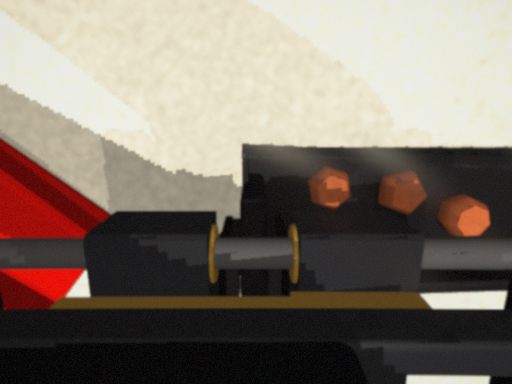

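```bash
python3 - <<'E'
from h import *
p,M=cur(); p,M=plan(p,M,[.437,-.248,.187],rot(-6),5); plan(p,M,[.488,-.19,.23],rot(88),12)
J=np.array([.488,-.013,.098])
for al in (75,90):
  a=np.array([np.cos(np.radians(al)),np.sin(np.radians(al)),0])
  for th in (0,15,25,35,45):
    L=J-.025*a+[0,0,.012]; print(al,th,np.round(L-rot(al,th)@[.0244,.159,0],3))
E
```

```text
5 rows; per-row mm 31.9 deg 0.0
[-3.19,0.01,-0.02,0,0,0,-3.19,0.02,-0.03,0,0,0,-3.2,0.01,-0.02,0,0,0,-3.19,0.01,-0.03,0,0,0,-3.19,0.01,-0.02,0,0,0]
residual mm [ 0.03 -0.01 -0.01]
12 rows; per-row mm 7.4 deg 7.85
[-0.36,0.37,-0.52,-0.137,0,0,-0.36,0.44,-0.47,-0.137,0,0,-0.35,0.51,-0.41,-0.137,0,0,-0.36,0.55,-0.33,-0.137,0,0,-0.36,0.59,-0.25,-0.137,0,0,-0.36,0.62,-0.17,-0.137,0,0,-0.36,0.64,-0.09,-0.137,0,0,-0.35,0.64,0.01,-0.137,0,0,-0.36,0.64,0.09,-0.137,0,0,-0.36,0.62,0.18,-0.137,0,0,-0.36,0.59,0.26,-0.137,0,0,-0.35,0.55,0.34,-0.137,0,0]
residual mm [-0.03 -0.02  0.05]
75 0 [ 0.44  -0.191  0.134]
75 15 [ 0.443 -0.179  0.175]
75 25 [ 0.447 -0.166  0.199]
75 35 [ 0.451 -0.149  0.221]
75 45 [ 0.457 -0.129  0.24 ]
90 0 [ 0.488 -0.197  0.134]
90 15 [ 0.488 -0.185  0.175]
90 25 [ 0.488 -0.172  0.199]
90 35 [ 0.488 -0.154  0.221]
90 45 [ 0.488 -0.133  0.24 ]
```

Emit:
step_arm(increments=[-1.5,0,0,0,0,0,-3.2,0,0,0,0,0,-3.6,0,0,0,0,0,-3.6,0,0,0,0,0,-3.0,0,0,0,0,0,-1.1,0,0,0,0,0])

```text
time: 7.08
position: [0.4365, -0.2496, 0.1889]
tool_rot: [1.287, 1.156, -1.283]
ft_force: [-0.5, -0.3, -1.4]
grip_width: 0.135
```

Emit:
step_arm(increments=[-0.36,0.37,-0.52,-0.137,0,0,-0.36,0.44,-0.47,-0.137,0,0,-0.35,0.51,-0.41,-0.137,0,0,-0.36,0.55,-0.33,-0.137,0,0,-0.36,0.59,-0.25,-0.137,0,0,-0.36,0.62,-0.17,-0.137,0,0,-0.36,0.64,-0.09,-0.137,0,0,-0.35,0.64,0.01,-0.137,0,0,-0.36,0.64,0.09,-0.137,0,0,-0.36,0.62,0.18,-0.137,0,0,-0.36,0.59,0.26,-0.137,0,0,-0.35,0.55,0.34,-0.137,0,0])

```text
time: 8.57
position: [0.4865, -0.1909, 0.229]
tool_rot: [0.021, 1.573, -0.021]
ft_force: [-0.8, -0.1, -2.0]
grip_width: 0.135
```

```bash
python3 - <<'E'
from h import *
s=st();save('wrist','w3.png');save('scene','s3.png');save('top','t3.png')
for cam in ('wrist','scene','top'):
  for n in ('tray_grip','tray_lip','jar_rim'):
    for d in ctrl.spot_point(cam,n)[:5]: print(cam,n,round(d['score'],2),np.round(toworld(cam,d['xyz']),4))
p,M=cur(); print(p+M@[-.0166,0,0],p+M@[.0244,.159,0])
E
python3 -c "
import cv2,numpy as np
a=cv2.imread('pics/w3.png');b=cv2.imread('pics/s3.png')
cv2.imwrite('pics/m3.png',cv2.resize(np.hstack([a,b]),(800,300)))"
```

```text
t 8.57 p [ 0.4865 -0.1909  0.229 ] rv [ 0.021  1.573 -0.021] F [-0.8 -0.1 -2. ] w 0.135
q [-0.441  0.04   0.791  1.778 -0.028  1.338  1.901]
[[-0.002  0.027  1.   ]
 [-0.     1.    -0.027]
 [-1.    -0.    -0.002]]
wrist tray_grip 0.73 [ 0.4849 -0.193   0.2488]
wrist tray_lip 0.77 [ 0.3272 -0.2719  0.0041]
scene tray_grip 0.88 [ 0.4866 -0.1894  0.2479]
scene tray_grip 0.55 [ 0.2133 -0.1597  0.0462]
scene tray_lip 0.85 [0.3382 0.1603 0.0041]
scene tray_lip 0.74 [ 0.4868 -0.03    0.2061]
scene jar_rim 0.84 [ 0.4843 -0.0168  0.1004]
top tray_grip 0.88 [ 0.4817 -0.1928  0.2469]
top tray_grip 0.75 [0.2234 0.2623 0.0447]
top tray_lip 0.9 [ 0.4905 -0.0312  0.2034]
top tray_lip 0.57 [0.3449 0.1605 0.0027]
top jar_rim 0.75 [ 0.4919 -0.0145  0.0935]
[ 0.48701722 -0.19115433  0.24651489] [ 0.49200783 -0.03222907  0.20552886]
```

View pics/m3.png

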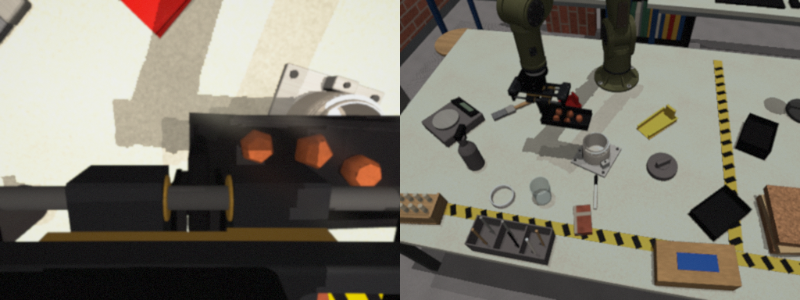

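```bash
cat >> h.py <<'E'
J=np.array([.488,-.014,.098])
def pour(th,d=.025,h=.012,al=88.5):
    a=np.array([np.cos(np.radians(al)),np.sin(np.radians(al)),0])
    M=rot(al,th); return J-d*a+[0,0,h]-M@[.0244,.159,0],M
E
python3 - <<'E'
from h import *
p,M=cur(); p,M=plan(p,M,*pour(14,h=.016),8)
p,M=plan(p,M,*pour(27),6)
p,M=plan(p,M,*pour(45),8)
E
```

```text
8 rows; per-row mm 6.8 deg 1.78
[0.67,0.05,-0.05,-0.001,0,-0.031,0.67,0.06,-0.04,-0.001,0,-0.031,0.67,0.09,-0.05,-0.001,0,-0.031,0.67,0.11,-0.04,-0.001,0,-0.031,0.66,0.13,-0.05,-0.001,0,-0.031,0.65,0.15,-0.04,-0.001,0,-0.031,0.66,0.17,-0.05,-0.001,0,-0.031,0.64,0.19,-0.04,-0.001,0,-0.031]
residual mm [-0.05  0.01 -0.02]
6 rows; per-row mm 5.5 deg 2.12
[-0.52,0.17,0,0,0,-0.037,-0.53,0.16,0,0,0,-0.037,-0.53,0.13,0,0,0,-0.037,-0.54,0.12,0,0,0,-0.037,-0.54,0.09,0,0,0,-0.037,-0.54,0.08,0,0,0,-0.037]
residual mm [-0.03  0.    0.05]
8 rows; per-row mm 6.3 deg 2.23
[-0.6,0.19,0,0,0,-0.039,-0.61,0.17,0,0,0,-0.039,-0.61,0.15,0,0,0,-0.039,-0.62,0.12,0,0,0,-0.039,-0.62,0.09,0,0,0,-0.039,-0.62,0.08,0,0,0,-0.039,-0.63,0.04,0,0,0,-0.039,-0.63,0.03,0,0,0,-0.039]
residual mm [ 0.03 -0.02  0.03]
```

Emit:
step_arm(increments=[0.67,0.05,-0.05,-0.001,0,-0.031,0.67,0.06,-0.04,-0.001,0,-0.031,0.67,0.09,-0.05,-0.001,0,-0.031,0.67,0.11,-0.04,-0.001,0,-0.031,0.66,0.13,-0.05,-0.001,0,-0.031,0.65,0.15,-0.04,-0.001,0,-0.031,0.66,0.17,-0.05,-0.001,0,-0.031,0.64,0.19,-0.04,-0.001,0,-0.031])

```text
time: 10.18
position: [0.4836, -0.1871, 0.1758]
tool_rot: [-0.178, 1.565, -0.214]
ft_force: [-0.2, -0.3, -2.9]
grip_width: 0.133
```

```bash
python3 - <<'E'
from h import *
s=st();save('wrist','w4.png');save('scene','s4.png');save('top','t4.png')
for cam in ('scene','top'):
  for n in ('tray_lip','jar_rim'):
    for d in ctrl.spot_point(cam,n)[:5]: print(cam,n,round(d['score'],2),np.round(toworld(cam,d['xyz']),4))
p,M=cur(); print(p+M@[-.0166,0,0],p+M@[.0244,.159,0])
a=cv2.resize(cv2.imread('pics/s4.png')[100:240,100:300],(400,280),interpolation=cv2.INTER_CUBIC)
b=cv2.resize(cv2.imread('pics/t4.png')[170:270,200:343],(400,280),interpolation=cv2.INTER_CUBIC)
cv2.imwrite('pics/m4.png',np.hstack([a,b]))
E
```

```text
t 10.18 p [ 0.4836 -0.1871  0.1758] rv [-0.178  1.565 -0.214] F [-0.2 -0.3 -2.9] w 0.133
q [-0.543  0.017  0.698  1.925  0.256  1.182  1.608]
[[-0.006  0.022  1.   ]
 [-0.247  0.969 -0.023]
 [-0.969 -0.247 -0.001]]
scene tray_lip 0.77 [ 0.4861 -0.0393  0.1163]
scene tray_lip 0.68 [0.3407 0.1594 0.0017]
scene jar_rim 0.98 [ 0.4858 -0.0127  0.1001]
scene jar_rim 0.33 [0.6612 0.4532 0.001 ]
scene jar_rim 0.18 [0.4971 0.2462 0.0011]
top tray_lip 0.84 [ 0.3282 -0.2713  0.0012]
top tray_lip 0.56 [0.346  0.1574 0.0018]
top tray_lip 0.51 [ 0.4839 -0.0377  0.1084]
top tray_lip 0.22 [0.5018 0.2505 0.0436]
top jar_rim 0.92 [ 0.493  -0.0135  0.0945]
[ 0.48393647 -0.18361951  0.19270494] [ 0.48734085 -0.03958061  0.11394451]
```

View pics/m4.png

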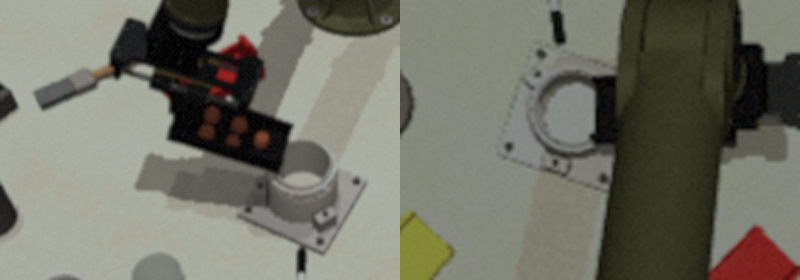

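Emit:
step_arm(increments=[-0.52,0.17,0,0,0,-0.037,-0.53,0.16,0,0,0,-0.037,-0.53,0.13,0,0,0,-0.037,-0.54,0.12,0,0,0,-0.037,-0.54,0.09,0,0,0,-0.037,-0.54,0.08,0,0,0,-0.037,0,0,0,0,0,0,0,0,0,0,0,0,0,0,0,0,0,0])

```text
time: 11.65
position: [0.484, -0.1701, 0.204]
tool_rot: [-0.35, 1.545, -0.387]
ft_force: [0.0, -0.6, -0.9]
grip_width: 0.14
```

```bash
python3 - <<'E'
from h import *
s=st();save('scene','s5.png');save('wrist','w5.png')
p,M=cur(); print(p+M@[.0244,.159,0])
a=cv2.resize(cv2.imread('pics/s5.png')[100:240,100:300],(400,280),interpolation=cv2.INTER_CUBIC)
b=cv2.resize(cv2.imread('pics/w5.png'),(373,280))
cv2.imwrite('pics/m5.png',np.hstack([a,b]))
E
```

```text
t 11.65 p [ 0.484  -0.1701  0.204 ] rv [-0.35   1.545 -0.387] F [ 0.  -0.6 -0.9] w 0.14
q [-0.641  0.     0.599  1.939  0.492  1.274  1.341]
[[-0.011  0.021  1.   ]
 [-0.452  0.892 -0.024]
 [-0.892 -0.452 -0.001]]
[ 0.48700149 -0.03919638  0.11025817]
```

View pics/m5.png

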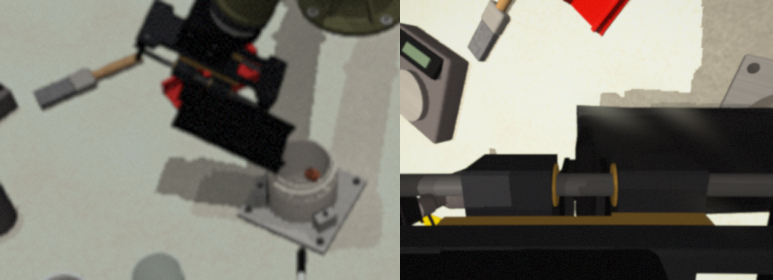

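```bash
python3 - <<'E'
from h import *
p,M=cur(); p,M=plan(p,M,[.487,-.20,.225],rot(75),6);p,M=plan(p,M,[.437,-.249,.17],rot(-6.2),12);p,M=plan(p,M,[.4365,-.249,.0295],rot(-6.2),6)
E
```

```text
6 rows; per-row mm 6.1 deg 5.02
[-0.09,-0.6,0.06,0.039,0.009,0.078,-0.13,-0.6,0.09,0.039,0.009,0.078,-0.18,-0.58,0.1,0.039,0.009,0.078,-0.23,-0.55,0.13,0.039,0.009,0.078,-0.27,-0.53,0.15,0.039,0.009,0.078,-0.31,-0.51,0.16,0.039,0.009,0.078]
residual mm [-0.    0.01 -0.04]
12 rows; per-row mm 7.4 deg 6.76
[0.46,-0.5,-0.3,0.118,0,0,0.46,-0.54,-0.23,0.118,0,0,0.45,-0.55,-0.18,0.118,0,0,0.46,-0.58,-0.1,0.118,0,0,0.46,-0.58,-0.04,0.118,0,0,0.46,-0.58,0.04,0.118,0,0,0.46,-0.58,0.1,0.118,0,0,0.45,-0.56,0.17,0.118,0,0,0.46,-0.53,0.23,0.118,0,0,0.46,-0.51,0.29,0.118,0,0,0.46,-0.47,0.35,0.118,0,0,0.46,-0.42,0.41,0.118,0,0]
residual mm [0.03 0.03 0.05]
6 rows; per-row mm 23.4 deg 0.0
[2.34,-0.01,0,0,0,0,2.34,-0.01,0,0,0,0,2.34,-0.01,0,0,0,0,2.34,-0.01,0.01,0,0,0,2.34,-0.01,0,0,0,0,2.35,-0.01,0,0,0,0]
residual mm [-0.04  0.01  0.05]
```

Emit:
step_arm(increments=[-0.09,-0.6,0.06,0.039,0.009,0.078,-0.13,-0.6,0.09,0.039,0.009,0.078,-0.18,-0.58,0.1,0.039,0.009,0.078,-0.23,-0.55,0.13,0.039,0.009,0.078,-0.27,-0.53,0.15,0.039,0.009,0.078,-0.31,-0.51,0.16,0.039,0.009,0.078])

```text
time: 12.5
position: [0.4871, -0.2001, 0.2254]
tool_rot: [0.208, 1.559, -0.204]
ft_force: [0.0, -0.4, -2.0]
grip_width: 0.138
```

Emit:
step_arm(increments=[0.46,-0.5,-0.3,0.118,0,0,0.46,-0.54,-0.23,0.118,0,0,0.45,-0.55,-0.18,0.118,0,0,0.46,-0.58,-0.1,0.118,0,0,0.46,-0.58,-0.04,0.118,0,0,0.46,-0.58,0.04,0.118,0,0,0.46,-0.58,0.1,0.118,0,0,0.45,-0.56,0.17,0.118,0,0,0.46,-0.53,0.23,0.118,0,0,0.46,-0.51,0.29,0.118,0,0,0.46,-0.47,0.35,0.118,0,0,0.46,-0.42,0.41,0.118,0,0])

```text
time: 14.0
position: [0.4367, -0.2491, 0.1698]
tool_rot: [1.29, 1.154, -1.289]
ft_force: [0.1, 0.1, -1.9]
grip_width: 0.136
```

```bash
python3 - <<'E'
from h import *
s=st();save('scene','s6.png');save('top','t6.png')
for cam in ('top','scene'):
    for d in ctrl.spot_point(cam,'chip0_mid')[:6]: print(cam,round(d['score'],2),np.round(toworld(cam,d['xyz']),4))
a=cv2.resize(cv2.imread('pics/s6.png')[100:240,100:300],(400,280),interpolation=cv2.INTER_CUBIC)
b=cv2.resize(cv2.imread('pics/t6.png')[170:270,200:343],(400,280),interpolation=cv2.INTER_CUBIC)
cv2.imwrite('pics/m6.png',np.hstack([a,b]))
p,M=cur();plan(p,M,[.4365,-.249,.0295],rot(-6.2),6)
E
```

```text
t 14.0 p [ 0.4367 -0.2491  0.1698] rv [ 1.29   1.154 -1.289] F [ 0.1  0.1 -1.9] w 0.136
q [-0.412  0.032  0.904  1.907 -0.027  1.214  0.391]
[[ 0.001  0.994 -0.11 ]
 [-0.    -0.11  -0.994]
 [-1.     0.001  0.   ]]
top 0.46 [ 6.487e-01  1.110e-02 -6.000e-04]
top 0.37 [0.4754 0.0089 0.0296]
6 rows; per-row mm 23.4 deg 0.06
[2.34,-0.01,0.01,0.001,0,0,2.34,-0.01,0,0.001,0,0,2.35,-0.01,0.01,0.001,0,0,2.34,-0.02,0,0.001,0,0,2.34,-0.01,0.01,0.001,0,0,2.34,-0.01,0.01,0.001,0,0]
residual mm [ 0.01  0.04 -0.04]
```

View pics/m6.png

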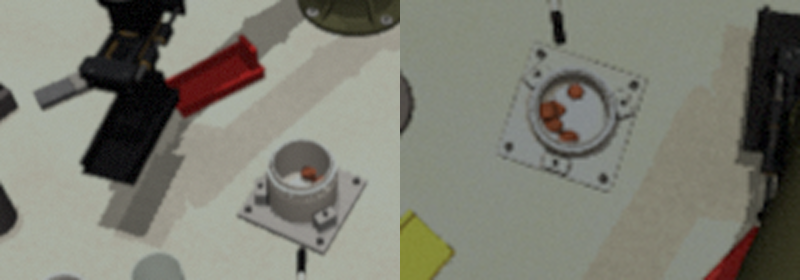

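Emit:
step_arm(increments=[2.6,0,0,0,0,0,3.2,0,0,0,0,0,3.2,0,0,0,0,0,2.6,0,0,0,0,0,1.6,0,0,0,0,0,0.6,0,0,0,0,0,0.4,0,0,0,0,0,0,0,0,0,0,0])

```text
time: 15.2
position: [0.4377, -0.2488, 0.0284]
tool_rot: [1.288, 1.156, -1.285]
ft_force: [-0.2, 0.3, -1.6]
grip_width: 0.135
```

Not quite touching yet (force still carries the tray); 1.5 mm further, then release to a modest opening.

Emit:
step_arm(increments=[0.15,0,0,0,0,0,0,0,0,0,0,0])

```text
time: 15.45
position: [0.438, -0.2489, 0.0274]
tool_rot: [1.288, 1.156, -1.285]
ft_force: [-1.5, 1.1, 5.9]
grip_width: 0.134
```

Emit:
step_arm(increments=[0,0,0,0,0,0,0,0,0,0,0,0,-0.5,0,0,0,0,0,-2,0,0,0,0,0,-4,0,0,0,0,0,-4.5,0,0,0,0,0,-4.5,0,0,0,0,0,-4.5,0,0,0,0,0,-2,0,0,0,0,0], fingers=45)

```text
time: 16.58
position: [0.4379, -0.2493, 0.2494]
tool_rot: [1.29, 1.153, -1.283]
ft_force: [-0.3, 0.2, -1.6]
grip_width: 0.448
```

```bash
python3 - <<'E'
from h import *
s=st();save('wrist','w7.png')
for n in ('tray_grip','tray_lip'):
    for d in ctrl.spot_point('wrist',n)[:3]: print(n,round(d['score'],2),np.round(toworld('wrist',d['xyz']),4))
E
```

```text
t 16.57 p [ 0.4379 -0.2493  0.2494] rv [ 1.29   1.153 -1.283] F [-0.3  0.2 -1.6] w 0.448
q [-0.465 -0.053  0.914  1.796  0.04   1.373  0.334]
[[ 0.005  0.994 -0.106]
 [-0.    -0.106 -0.994]
 [-1.     0.005 -0.   ]]
tray_grip 0.69 [ 0.4386 -0.2455  0.0468]
tray_lip 0.9 [ 0.5932 -0.2624  0.0018]
tray_lip 0.69 [ 0.3245 -0.2687  0.0021]
```

View pics/w7.png

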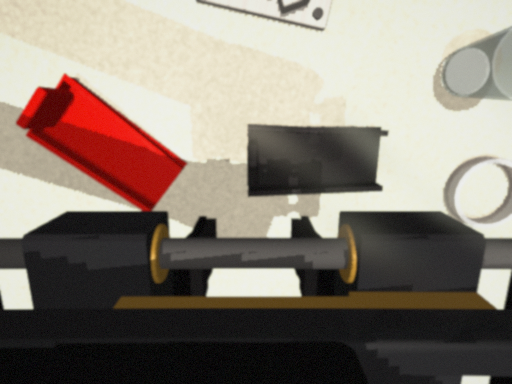

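```bash
python3 - <<'E'
from h import *
p,M=cur(); plan(p,M,[.525,.203,.24],rot(31),12)
E
```

```text
12 rows; per-row mm 38.4 deg 3.09
[0.06,0.33,-3.82,-0.054,0,0,0.06,0.53,-3.8,-0.054,0,0,0.07,0.73,-3.76,-0.054,0,0,0.06,0.94,-3.72,-0.054,0,0,0.06,1.14,-3.67,-0.054,0,0,0.06,1.34,-3.59,-0.054,0,0,0.06,1.52,-3.52,-0.054,0,0,0.07,1.71,-3.43,-0.054,0,0,0.06,1.9,-3.34,-0.054,0,0,0.06,2.07,-3.22,-0.054,0,0,0.06,2.25,-3.11,-0.054,0,0,0.07,2.41,-2.99,-0.054,0,0]
residual mm [ 0.01 -0.04  0.05]
```

Emit:
step_arm(increments=[0.06,0.33,-3.82,-0.054,0,0,0.06,0.53,-3.8,-0.054,0,0,0.07,0.73,-3.76,-0.054,0,0,0.06,0.94,-3.72,-0.054,0,0,0.06,1.14,-3.67,-0.054,0,0,0.06,1.34,-3.59,-0.054,0,0,0.06,1.52,-3.52,-0.054,0,0,0.07,1.71,-3.43,-0.054,0,0,0.06,1.9,-3.34,-0.054,0,0,0.06,2.07,-3.22,-0.054,0,0,0.06,2.25,-3.11,-0.054,0,0,0.07,2.41,-2.99,-0.054,0,0])

```text
time: 18.23
position: [0.5248, 0.2061, 0.2387]
tool_rot: [0.799, 1.418, -0.798]
ft_force: [1.0, -0.1, 0.3]
grip_width: 0.449
```

```bash
python3 - <<'E'
from h import *
s=st();save('wrist','w8.png')
for n in ('lid_grip','lid','jar_rim'):
    for d in ctrl.spot_point('wrist',n)[:3]: print(n,round(d['score'],2),np.round(toworld('wrist',d['xyz']),4))
for d in ctrl.silhouettes('wrist','lid')[:2]:
    m=d['pixels']; print(d['score'],m.sum(),np.argwhere(m).mean(0))
im=cv2.imread('pics/w8.png'); r,c=np.argwhere(m).mean(0).astype(int)
r=max(r,75)
crop=im[r-75:r+75,max(c-100,0):c+100]; cv2.imwrite('pics/c8.png',cv2.resize(crop,None,fx=4,fy=4,interpolation=cv2.INTER_CUBIC)); print(r-75,max(c-100,0))
E
```

```text
t 18.23 p [0.5248 0.2061 0.2387] rv [ 0.799  1.418 -0.798] F [ 1.  -0.1  0.3] w 0.449
q [-0.858  0.131  0.482  1.664 -0.062  1.361  0.179]
[[ 0.001  0.855  0.519]
 [-0.     0.519 -0.855]
 [-1.     0.001  0.001]]
lid_grip 0.66 [0.4976 0.2487 0.0421]
lid 0.91 [ 0.5037  0.2517 -0.0009]
0.58 8323 [122.90640394 252.9646762 ]
47 152
```

View pics/c8.png

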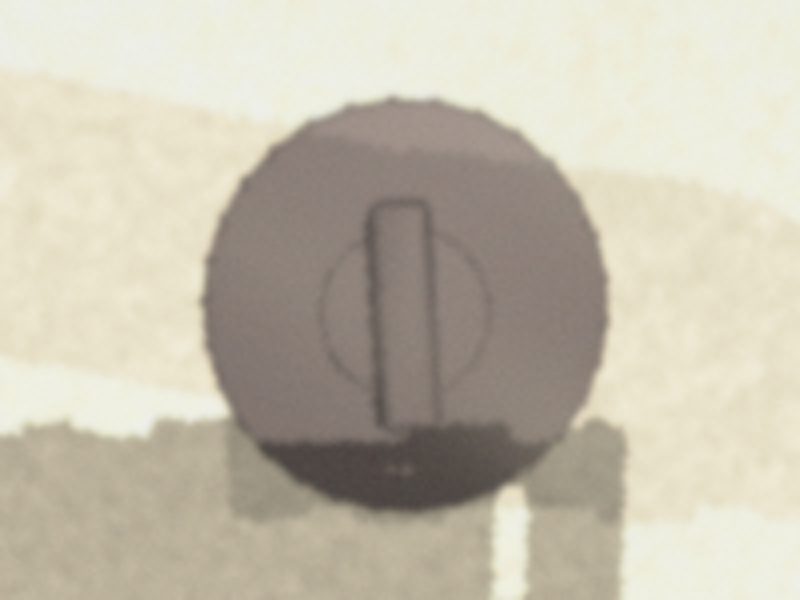

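View pics/w8.png

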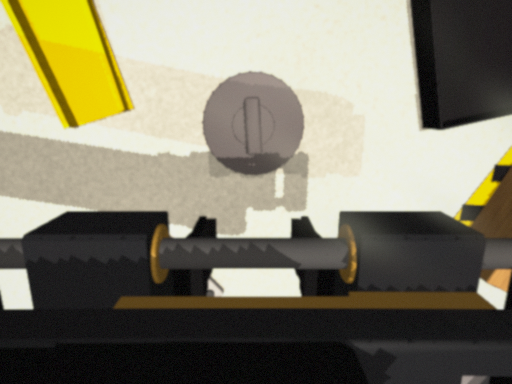

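```bash
cat >> h.py <<'E'
def back(c,uv,z):
    f=192/np.tan(np.radians(c['vertical_fov']/2)); x=(np.array(uv,float)-[c['cx'],c['cy']])/f
    u=x.copy()
    for _ in range(20): u=x/(1+c['k1']*(u@u))
    Rm=np.array(c['R']);C=-Rm.T@np.array(c['t']); d=Rm.T@np.array([u[0],u[1],1]); return C+d*(z-C[2])/d[2]
E
python3 - <<'E'
from h import *
c=ctrl.camera_params('wrist')
q=np.array([(370,203),(429,203),(442,428),(382,428)])/4+[152,47]
W=np.array([back(c,u,.0555) for u in q]);print(W.round(4),W.mean(0))
v=(W[0]+W[1]-W[2]-W[3]);print(np.degrees(np.arctan2(v[1],v[0])), np.linalg.norm(v)/2, np.linalg.norm(W[0]-W[1]))
for ed in((W[0]-W[3]),(W[1]-W[2])): print(np.degrees(np.arctan2(ed[1],ed[0])))
q=np.array([(405,98),(405,510),(205,300),(606,305)])/4+[152,47]
W=np.array([back(c,u,.0255) for u in q]);print(W.round(4),W[2:].mean(0),W[:2].mean(0))
# jar yaw from top image
ct=ctrl.camera_params('top')
q=np.array([(450,75),(640,145),(575,340),(378,275)])/5+[160,170]
W=np.array([back(ct,u,.008) for u in q]);print(W.round(4),W.mean(0))
for i in range(4):
  v=W[(i+1)%4]-W[i];print(np.degrees(np.arctan2(v[1],v[0])),np.linalg.norm(v))
E
```

```text
[[0.4781 0.263  0.0555]
 [0.491  0.2708 0.0555]
 [0.524  0.2233 0.0555]
 [0.5103 0.215  0.0555]] [0.50082328 0.24302654 0.0555    ]
124.31930386451111 0.05778206987506955 0.015080830240435456
123.86412834355008
124.77406143349755
[[0.4711 0.2919 0.0255]
 [0.5302 0.1939 0.0255]
 [0.4505 0.2165 0.0255]
 [0.5484 0.2739 0.0255]] [0.49943114 0.24521514 0.0255    ] [0.50064467 0.24287404 0.0255    ]
[[ 0.5812  0.0267  0.008 ]
 [ 0.5327 -0.108   0.008 ]
 [ 0.3951 -0.0629  0.008 ]
 [ 0.4386  0.075   0.008 ]] [ 0.48690806 -0.01729278  0.008     ]
-109.79392462559031 0.14310296211918339
161.85120979463449 0.1448239602617364
72.48018965821808 0.1445068521324112
-18.70231046447159 0.1505256680942379
```

```bash
python3 - <<'E'
from h import *
p,M=cur(); plan(p,M,[.518,-.066,.27],rot(31),7)
E
```

```text
7 rows; per-row mm 38.8 deg 0.0
[-0.44,-2.07,3.25,0,0,0,-0.45,-2.07,3.25,0,0,0,-0.44,-2.06,3.24,0,0,0,-0.44,-2.07,3.25,0,0,0,-0.45,-2.07,3.25,0,0,0,-0.44,-2.07,3.25,0,0,0,-0.44,-2.06,3.24,0,0,0]
residual mm [-0.01 -0.05  0.03]
```

Emit:
step_arm(increments=[-0.44,-2.07,3.25,0,0,0,-0.45,-2.07,3.25,0,0,0,-0.44,-2.06,3.24,0,0,0,-0.44,-2.07,3.25,0,0,0,-0.45,-2.07,3.25,0,0,0,-0.44,-2.07,3.25,0,0,0,-0.44,-2.06,3.24,0,0,0,0,0,0,0,0,0])

```text
time: 19.48
position: [0.5172, -0.0714, 0.2709]
tool_rot: [0.809, 1.413, -0.807]
ft_force: [0.8, -0.1, 0.3]
grip_width: 0.452
```

```bash
python3 - <<'E'
from h import *
s=st();c=ctrl.camera_params('wrist');np.save('cw9.npy',np.array([c],dtype=object),allow_pickle=True);save('wrist','w9.png')
for n in ('jar_rim','jar'):
    for d in ctrl.spot_point('wrist',n)[:3]: print(n,round(d['score'],2),np.round(toworld('wrist',d['xyz']),4))
im=cv2.imread('pics/w9.png')
cv2.imwrite('pics/c9.png',cv2.resize(im[20:210,130:370],None,fx=3,fy=3,interpolation=cv2.INTER_CUBIC))
E
```

```text
t 19.48 p [ 0.5172 -0.0714  0.2709] rv [ 0.809  1.413 -0.807] F [ 0.8 -0.1  0.3] w 0.452
q [-0.608  0.01   0.706  1.716 -0.006  1.416  0.632]
[[ 0.003  0.861  0.508]
 [-0.     0.508 -0.861]
 [-1.     0.002  0.002]]
jar_rim 0.83 [ 0.4909 -0.0067  0.0961]
jar 0.85 [ 4.885e-01 -8.500e-03 -4.000e-04]
jar 0.47 [ 0.6528  0.0227 -0.0012]
```

View pics/c9.png

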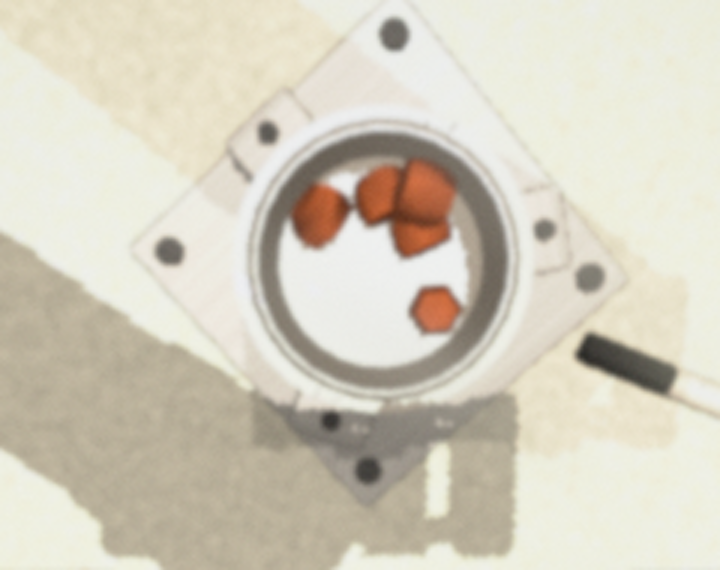

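```bash
python3 - <<'E'
from h import *
c=ctrl.camera_params('wrist')
im=cv2.imread('pics/w9.png')
for nm,pts,z in (('bore',[(262,260),(508,260),(385,132),(385,388)],.098),('ribs',[(234,262),(523,258),(380,105),(384,405)],.088)):
  W=np.array([back(c,np.array(u)/3+[130,20],z) for u in pts]);print(nm,W[:2].mean(0),W[2:].mean(0),np.linalg.norm(W[0]-W[1]),np.linalg.norm(W[2]-W[3]))
for z in(.008,.012):
  W=np.array([back(c,np.array(u)/3+[130,20],z) for u in [(394,34),(590,278),(367,470),(170,251)]]);print(W.mean(0))
  for i in range(4):
    v=W[(i+1)%4]-W[i];print(np.degrees(np.arctan2(v[1],v[0])),np.linalg.norm(v))
B=np.array([back(c,np.array(u)/3+[130,20],.042) for u in [(267,132),(544,229),(331,420)]]);d=B-[.489,-.012,.042];print(np.degrees(np.arctan2(d[:,1],d[:,0])),np.linalg.norm(d,axis=1))
E
```

```text
bore [ 0.48772845 -0.00599489  0.098     ] [ 0.48840054 -0.00711318  0.098     ] 0.08168742870281877 0.08232047689211892
ribs [ 0.48593052 -0.00703747  0.088     ] [ 0.48708782 -0.00656013  0.088     ] 0.09883045928087601 0.09914523907668411
[ 0.48799996 -0.00742799  0.008     ]
-17.512150251648812 0.12618431362424595
-107.68997043031538 0.1256453129552176
162.40111779886607 0.1251418341422247
72.78592662484503 0.12545697121195776
[ 0.48795925 -0.00745254  0.012     ]
-17.5121502516488 0.12499556590971245
-107.68997043031541 0.1244616430177471
162.4011177988661 0.12396290734018106
72.78592662484502 0.12427507559025139
[159.39806944  46.35636811 -77.21968671] [0.06698829 0.06640999 0.05943655]
```

```bash
python3 - <<'E'
from h import *
s=st();c=ctrl.camera_params('wrist');im=save('wrist','w10.png')
old=cv2.imread('pics/w9.png')
g=lambda a:cv2.cvtColor(a,cv2.COLOR_BGR2GRAY).astype(np.float32)[20:205,130:370]
print('shift',cv2.phaseCorrelate(g(old),g(im[:,:,::-1].copy())))
c0=np.load('cw9.npy',allow_pickle=True)[0]
for cc in(c0,c): print(-np.array(cc['R']).T@cc['t'])
# ellipse fit bore rim in top image (t6)
t=cv2.imread('pics/t6.png'); ct=ctrl.camera_params('top')
cv2.imwrite('pics/c10.png',cv2.resize(t[175:245,225:300],None,fx=8,fy=8,interpolation=cv2.INTER_CUBIC))
sc=ctrl.camera_params('scene');x=cv2.imread('pics/s6.png')
cv2.imwrite('pics/c10s.png',cv2.resize(x[160:225,210:290],None,fx=8,fy=8,interpolation=cv2.INTER_CUBIC))
E
```

```text
t 19.62 p [ 0.5176 -0.0656  0.2699] rv [ 0.803  1.418 -0.8  ] F [-0.3  1.   0. ] w 0.446
q [-0.611  0.011  0.7    1.716 -0.008  1.416  0.631]
[[ 0.001  0.857  0.516]
 [ 0.001  0.516 -0.857]
 [-1.     0.001 -0.   ]]
shift ((-2.0723455793030183, 4.7707220329537705), 0.8185032758447859)
[ 0.48350313 -0.01528226  0.43341575]
[ 0.48367931 -0.01003419  0.43259577]
```

View pics/c10.png

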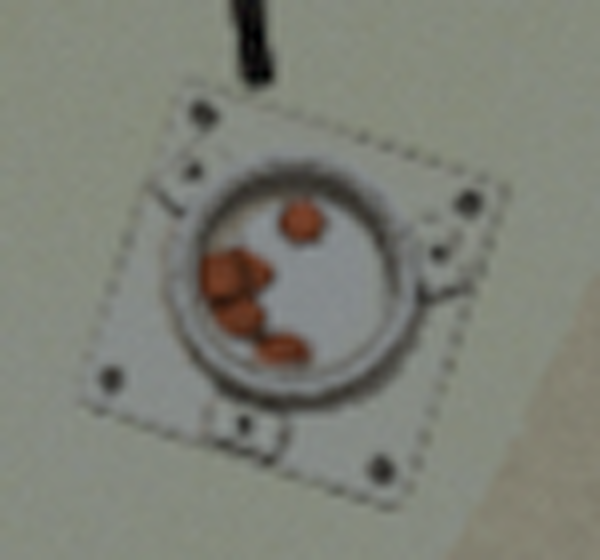

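View pics/c10s.png

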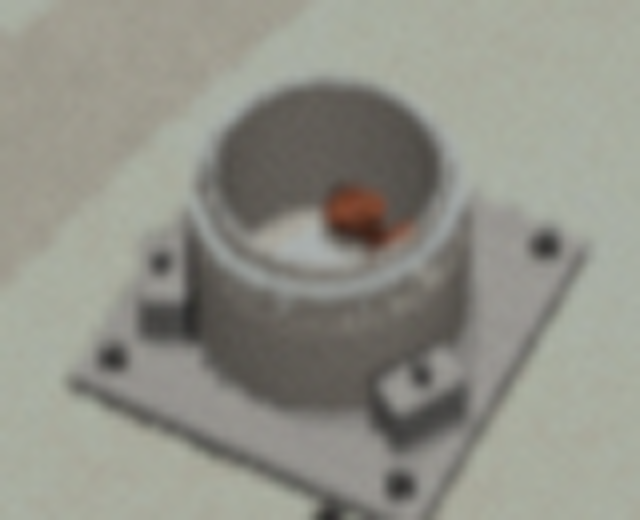

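```bash
python3 - <<'E'
from h import *
c0=np.load('cw9.npy',allow_pickle=True)[0]; c=ctrl.camera_params('wrist')
for cc,sh in ((c0,0),(c,np.array([-2.07,4.77]))):
  for nm,pts,z in (('bore',[(262,260),(508,260),(385,132),(385,388)],.098),('ribs',[(234,262),(523,258),(380,105),(384,405)],.088),('bolts',[(394,34),(590,278),(367,470),(170,251)],.01)):
    W=np.array([back(cc,np.array(u)/3+[130,20]+sh,z) for u in pts]);print(nm,W.mean(0).round(4))
  v=W[0]-W[2];u=W[1]-W[3];print(np.degrees([np.arctan2(v[1],v[0])-np.pi/4,np.arctan2(u[1],u[0])+np.pi/4]))
ct=ctrl.camera_params('top');
for nm,pts,z in (('bore',[(193,280),(408,280),(300,175),(300,380)],.098),('bolts',[(203,115),(470,203),(382,470),(111,380)],.01)):
    W=np.array([back(ct,np.array(u)/8+[225,175],z) for u in pts]);print('top',nm,W.mean(0).round(4))
ct=ctrl.camera_params('scene');
for nm,pts,z in (('rim',[(190,187),(467,187),(328,78),(328,298)],.098),):
    W=np.array([back(ct,np.array(u)/8+[210,160],z) for u in pts]);print('scene',nm,W.mean(0).round(4),W.round(4))
p,M=cur();plan(p,M,[.524,.204,.22],rot(34.5),7)
E
```

```text
bore [ 0.4885 -0.0123  0.098 ]
ribs [ 0.4869 -0.0125  0.088 ]
bolts [ 0.4885 -0.0133  0.01  ]
[72.02310359 71.97025267]
bore [ 0.4886 -0.0111  0.098 ]
ribs [ 0.4871 -0.0115  0.088 ]
bolts [ 0.4887 -0.0133  0.01  ]
[72.51568121 72.52987052]
top bore [ 0.4821 -0.017   0.098 ]
top bolts [ 0.4874 -0.0148  0.01  ]
scene rim [ 0.4958 -0.01    0.098 ] [[ 0.5046 -0.0594  0.098 ]
 [ 0.4879  0.0398  0.098 ]
 [ 0.446  -0.0191  0.098 ]
 [ 0.5447 -0.0011  0.098 ]]
7 rows; per-row mm 39.1 deg 0.46
[0.71,2.06,-3.24,-0.008,0,0,0.72,2.09,-3.23,-0.008,0,0,0.71,2.12,-3.21,-0.008,0,0,0.72,2.14,-3.2,-0.008,0,0,0.71,2.17,-3.17,-0.008,0,0,0.72,2.19,-3.16,-0.008,0,0,0.71,2.22,-3.15,-0.008,0,0]
residual mm [-0.02 -0.06 -0.03]
```

Emit:
step_arm(increments=[0.71,2.06,-3.24,-0.008,0,0,0.72,2.09,-3.23,-0.008,0,0,0.71,2.12,-3.21,-0.008,0,0,0.72,2.14,-3.2,-0.008,0,0,0.71,2.17,-3.17,-0.008,0,0,0.72,2.19,-3.16,-0.008,0,0,0.71,2.22,-3.15,-0.008,0,0,0,0,0,0,0,0,0,0,0,0,0,0,0,0,0,0,0,0])

```text
time: 20.92
position: [0.5247, 0.2019, 0.2203]
tool_rot: [0.76, 1.433, -0.759]
ft_force: [-0.4, -0.5, -0.4]
grip_width: 0.453
```

```bash
python3 - <<'E'
from h import *
s=st();c=ctrl.camera_params('wrist');im=save('wrist','w11.png');c1=ctrl.camera_params('wrist')
print(-np.array(c['R']).T@c['t'],-np.array(c1['R']).T@c1['t'])
np.save('cw11.npy',np.array([c],dtype=object),allow_pickle=True)
cv2.imwrite('pics/c11.png',cv2.resize(im[40:190,150:350,::-1],None,fx=4,fy=4,interpolation=cv2.INTER_CUBIC))
E
```

```text
t 20.93 p [0.5247 0.2019 0.2203] rv [ 0.76   1.433 -0.759] F [-0.4 -0.5 -0.4] w 0.453
q [-0.851  0.137  0.481  1.695 -0.065  1.324  0.239]
[[ 0.001  0.827  0.562]
 [ 0.     0.562 -0.827]
 [-1.     0.001  0.001]]
[0.48772431 0.25581376 0.38288573] [0.48776043 0.25577958 0.38296314]
```

View pics/c11.png

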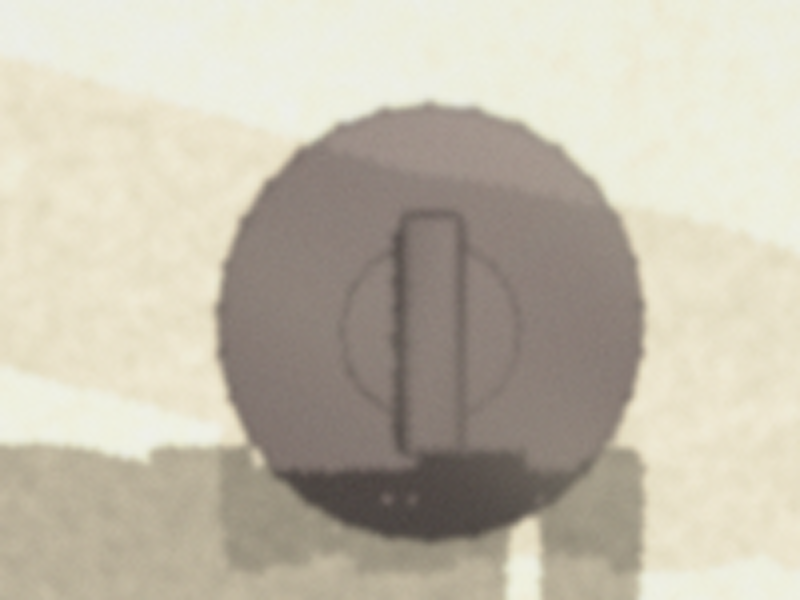

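```bash
python3 - <<'E'
from h import *
c=np.load('cw11.npy',allow_pickle=True)[0]
W=np.array([back(c,np.array(u)/4+[150,40],.0555) for u in [(403,212),(462,212),(465,452),(405,452)]]);print(W.mean(0).round(4))
v=(W[0]+W[1]-W[2]-W[3]);print(np.degrees(np.arctan2(v[1],v[0])), np.linalg.norm(v)/2, np.linalg.norm(W[0]-W[1]))
W=np.array([back(c,np.array(u)/4+[150,40],.0255) for u in [(218,320),(643,320),(430,102)]]);print(W.round(4),W[:2].mean(0), (W[2]+.058*(W[0]*0)))
u=W[1]-W[0];n=np.array([-u[1],u[0],0])/np.linalg.norm(u); print('from top edge',W[2]-.058*n)
p,M=cur();plan(p,M,[.5007,.2445,.0245],rot(34),8)
E
```

```text
[0.5009 0.2463 0.0555]
124.99821232304473 0.058037153988354476 0.014234649716668542
[[0.4519 0.216  0.0255]
 [0.5464 0.2801 0.0255]
 [0.468  0.2934 0.0255]] [0.49917725 0.24809867 0.0255    ] [0.4680323 0.2934194 0.0255   ]
from top edge [0.50059625 0.24542367 0.0255    ]
8 rows; per-row mm 25.2 deg 0.0
[2.45,0.05,-0.61,0,0,0,2.45,0.04,-0.61,0,0,0,2.45,0.05,-0.61,0,0,0,2.44,0.05,-0.61,0,0,0,2.45,0.04,-0.61,0,0,0,2.45,0.05,-0.61,0,0,0,2.45,0.05,-0.61,0,0,0,2.45,0.04,-0.62,0,0,0]
residual mm [ 0.04 -0.03  0.01]
```

```bash
python3 - <<'E'
from h import *
p,M=cur();plan(p,M,[.5007,.246,.0285],rot(35),8)
E
```

```text
8 rows; per-row mm 24.8 deg 0.11
[2.4,0.06,-0.63,-0.002,0,0,2.4,0.06,-0.62,-0.002,0,0,2.4,0.06,-0.63,-0.002,0,0,2.39,0.06,-0.62,-0.002,0,0,2.4,0.06,-0.63,-0.002,0,0,2.4,0.06,-0.63,-0.002,0,0,2.4,0.07,-0.62,-0.002,0,0,2.4,0.06,-0.63,-0.002,0,0]
residual mm [ 0.04 -0.02  0.01]
```

Emit:
step_arm(increments=[2.4,0.06,-0.63,-0.002,0,0,2.8,0.06,-0.62,-0.002,0,0,2.8,0.06,-0.63,-0.002,0,0,2.8,0.06,-0.62,-0.002,0,0,2.8,0.06,-0.63,-0.002,0,0,2.4,0.06,-0.63,-0.002,0,0,1.8,0.07,-0.62,-0.002,0,0,1.2,0.06,-0.63,-0.002,0,0,0,0,0,0,0,0,0,0,0,0,0,0])

```text
time: 22.22
position: [0.501, 0.2471, 0.0308]
tool_rot: [0.748, 1.437, -0.745]
ft_force: [1.1, 0.7, 0.2]
grip_width: 0.451
```

```bash
python3 - <<'E'
from h import *
s=st();im=save('wrist','w12.png')
E
```

```text
t 22.23 p [0.501  0.2471 0.0308] rv [ 0.748  1.437 -0.745] F [1.1 0.7 0.2] w 0.451
q [-0.874  0.317  0.423  1.9   -0.157  0.954  0.235]
[[ 0.002  0.818  0.576]
 [ 0.001  0.576 -0.818]
 [-1.     0.002  0.001]]
```

View pics/w12.png

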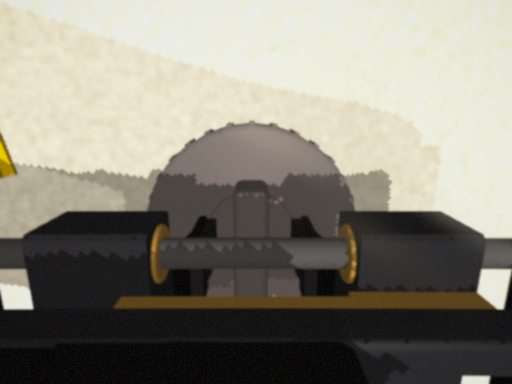

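Emit:
step_arm(increments=[0.2,0,0,0,0,0,0,0,0,0,0,0,0,0,0,0,0,0,0,0,0,0,0,0,0,0,0,0,0,0], fingers=0, force=45)

```text
time: 22.9
position: [0.5002, 0.247, 0.0281]
tool_rot: [0.746, 1.438, -0.746]
ft_force: [0.3, 0.1, 1.5]
grip_width: 0.181
```

```bash
python3 - <<'E'
from h import *
s=st();p,M=cur()
p2,M2=plan(p,M,[.5,.246,.17],M,5)
h=-17.7-90+160
p3,M3=plan(p2,M2,[.488,-.0125,.17],rot(h),10); print(h)
E
```

```text
t 22.9 p [0.5002 0.247  0.0281] rv [ 0.746  1.438 -0.746] F [0.3 0.1 1.5] w 0.181
q [-0.873  0.32   0.422  1.903 -0.159  0.95   0.237]
[[ 0.001  0.817  0.576]
 [ 0.     0.576 -0.817]
 [-1.     0.001  0.001]]
5 rows; per-row mm 28.4 deg 0.0
[-2.84,-0.01,0.02,0,0,0,-2.83,-0.02,0.01,0,0,0,-2.84,-0.01,0.02,0,0,0,-2.84,-0.01,0.02,0,0,0,-2.84,-0.01,0.01,0,0,0]
residual mm [-0.02 -0.05 -0.03]
10 rows; per-row mm 25.9 deg 1.72
[0,-1.59,2.04,-0.03,0,0,0,-1.65,2,-0.03,0,0,0,-1.7,1.94,-0.03,0,0,0,-1.77,1.9,-0.03,0,0,0,-1.82,1.84,-0.03,0,0,0,-1.88,1.78,-0.03,0,0,0,-1.92,1.73,-0.03,0,0,0,-1.98,1.67,-0.03,0,0,0,-2.03,1.6,-0.03,0,0,0,-2.08,1.55,-0.03,0,0]
residual mm [ 0.02  0.03 -0.01]
52.3
```

Emit:
step_arm(increments=[-2.84,0,0,0,0,0,-2.84,0,0,0,0,0,-2.84,0,0,0,0,0,-2.84,0,0,0,0,0,-2.84,0,0,0,0,0])

```text
time: 23.52
position: [0.4997, 0.247, 0.1706]
tool_rot: [0.746, 1.438, -0.746]
ft_force: [0.1, -0.3, -1.1]
grip_width: 0.177
```

Emit:
step_arm(increments=[0,-1.59,2.04,-0.03,0,0,0,-1.65,2,-0.03,0,0,0,-1.7,1.94,-0.03,0,0,0,-1.77,1.9,-0.03,0,0,0,-1.82,1.84,-0.03,0,0,0,-1.88,1.78,-0.03,0,0,0,-1.92,1.73,-0.03,0,0,0,-1.98,1.67,-0.03,0,0,0,-2.03,1.6,-0.03,0,0,0,-2.08,1.55,-0.03,0,0,0,0,0,0,0,0,0,0,0,0,0,0])

```text
time: 25.02
position: [0.4879, -0.0105, 0.1698]
tool_rot: [0.515, 1.508, -0.513]
ft_force: [0.3, 0.1, -1.5]
grip_width: 0.18
```

```bash
python3 - <<'E'
from h import *
s=st();c=ctrl.camera_params('wrist');im=save('wrist','w13.png');save('top','t13.png');save('scene','s13.png')
p,M=cur();print(p,np.degrees(np.arctan2(M[1,1],M[0,1])))
for cam in('wrist','top','scene'):
  for d in ctrl.spot_point(cam,'lid_grip')[:2]: print(cam,round(d['score'],2),np.round(toworld(cam,d['xyz']),4))
a=cv2.resize(cv2.imread('pics/s13.png')[110:250,180:340],(400,350),interpolation=cv2.INTER_CUBIC)
b=cv2.resize(cv2.imread('pics/w13.png'),(400,300)); b=np.vstack([b,np.zeros((50,400,3),np.uint8)])
cv2.imwrite('pics/m13.png',np.hstack([a,b]))
E
```

```text
t 25.02 p [ 0.4879 -0.0105  0.1698] rv [ 0.515  1.508 -0.513] F [ 0.3  0.1 -1.5] w 0.18
q [-0.667 -0.009  0.638  1.933  0.005  1.214  0.884]
[[ 0.001  0.61   0.792]
 [ 0.001  0.792 -0.61 ]
 [-1.     0.001  0.   ]]
[ 0.48798747 -0.01034284  0.16987885] 52.460754127522506
wrist 0.93 [ 0.4882 -0.0132  0.1872]
wrist 0.67 [ 0.4396 -0.2441  0.0485]
scene 0.77 [ 0.4857 -0.0148  0.1835]
scene 0.69 [ 0.293  -0.4305 -0.0008]
```

View pics/m13.png

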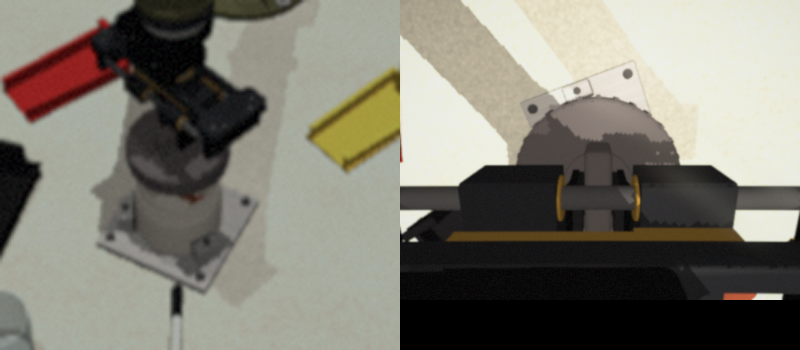

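Emit:
step_arm(increments=[0.8,-0.15,0.02,0,0,0,1.0,0,0,0,0,0,1.0,0,0,0,0,0,0.8,0,0,0,0,0,0.4,0,0,0,0,0,0,0,0,0,0,0])

```text
time: 26.08
position: [0.4871, -0.0129, 0.1297]
tool_rot: [0.514, 1.508, -0.514]
ft_force: [-0.3, 0.5, -1.2]
grip_width: 0.177
```

Emit:
step_arm(increments=[0.3,0,0,0,0,0,0.3,0,0,0,0,0,0.2,0,0,0,0,0,0,0,0,0,0,0])

```text
time: 26.58
position: [0.4872, -0.0128, 0.1218]
tool_rot: [0.514, 1.508, -0.514]
ft_force: [-0.5, -0.2, -1.8]
grip_width: 0.183
```

Emit:
step_arm(increments=[0.2,0,0,0,0,0,0.2,0,0,0,0,0,0.15,0,0,0,0,0,0,0,0,0,0,0])

```text
time: 27.08
position: [0.4871, -0.0128, 0.1163]
tool_rot: [0.514, 1.508, -0.514]
ft_force: [0.2, 0.2, -1.0]
grip_width: 0.177
```

Emit:
step_arm(increments=[0.15,0,0,0,0,0,0.1,0,0,0,0,0,0,0,0,0,0,0])

```text
time: 27.45
position: [0.4872, -0.0128, 0.1139]
tool_rot: [0.514, 1.508, -0.514]
ft_force: [-0.0, -0.1, -2.0]
grip_width: 0.175
```

Emit:
step_arm(increments=[0.1,0,0,0,0,0,0.1,0,0,0,0,0,0,0,0,0,0,0])

```text
time: 27.82
position: [0.4874, -0.0128, 0.1123]
tool_rot: [0.515, 1.508, -0.514]
ft_force: [-1.6, -0.3, 3.2]
grip_width: 0.179
```

Emit:
step_arm(increments=[0.04,0,0,0.14,0,0,0.036,0,0,0.14,0,0,0.036,0,0,0.14,0,0,0.036,0,0,0.14,0,0,0.036,0,0,0.14,0,0,0,0,0,0,0,0])

```text
time: 28.58
position: [0.4877, -0.0127, 0.1105]
tool_rot: [1.05, 1.302, -1.048]
ft_force: [0.7, 0.2, 4.2]
grip_width: 0.18
```

```bash
python3 - <<'E'
from h import *
s=st();print('tq',np.round(s['torque'],2));p,M=cur();print(np.degrees(np.arctan2(M[1,1],M[0,1])))
E
```

```text
t 28.57 p [ 0.4877 -0.0127  0.1105] rv [ 1.05   1.302 -1.048] F [0.7 0.2 4.2] w 0.18
q [-0.68   0.062  0.678  2.004 -0.044  1.088  0.233]
[[ 0.002  0.977  0.214]
 [ 0.     0.214 -0.977]
 [-1.     0.002  0.   ]]
tq [-0.11  0.3  -0.04]
12.333664449186719
```

Emit:
step_arm(increments=[0.036,0,0,0.14,0,0,0.036,0,0,0.14,0,0,0.036,0,0,0.14,0,0,0.036,0,0,0.14,0,0,0.036,0,0,0.14,0,0,0.036,0,0,0.14,0,0,0.036,0,0,0.14,0,0,0.036,0,0,0.14,0,0,0.036,0,0,0.14,0,0,0.036,0,0,0.14,0,0,0,0,0,0,0,0])

```text
time: 29.95
position: [0.4877, -0.0126, 0.107]
tool_rot: [2.011, 0.395, -2.007]
ft_force: [1.0, 0.1, 4.6]
grip_width: 0.179
```

```bash
python3 - <<'E'
from h import *
s=st();print('tq',np.round(s['torque'],2));p,M=cur();print(np.degrees(np.arctan2(M[1,1],M[0,1])))
E
```

```text
t 29.95 p [ 0.4877 -0.0126  0.107 ] rv [ 2.011  0.395 -2.007] F [1.  0.1 4.6] w 0.179
q [-0.738  0.069  0.741  2.01  -0.053  1.08  -1.156]
[[ 0.002  0.379 -0.926]
 [ 0.    -0.926 -0.379]
 [-1.     0.    -0.002]]
tq [-0.06  0.33 -0.08]
-67.75736274466311
```

Emit:
step_arm(increments=[0.036,0,0,0.14,0,0,0.036,0,0,0.14,0,0,0.036,0,0,0.14,0,0,0.036,0,0,0.14,0,0,0.03,0,0,0.1,0,0,0,0,0,0,0,0])

```text
time: 30.7
position: [0.4881, -0.0128, 0.1055]
tool_rot: [-2.079, 0.283, 2.073]
ft_force: [-0.1, -0.8, 4.7]
grip_width: 0.182
```

```bash
python3 - <<'E'
from h import *
s=st();print('tq',np.round(s['torque'],2));p,M=cur();print(np.degrees(np.arctan2(M[1,1],M[0,1])))
E
```

```text
t 30.7 p [ 0.4881 -0.0128  0.1055] rv [-2.079  0.283  2.073] F [-0.1 -0.8  4.7] w 0.182
q [-0.769  0.073  0.775  2.012 -0.058  1.076 -1.81 ]
[[ 0.003 -0.268 -0.963]
 [ 0.    -0.963  0.268]
 [-1.    -0.001 -0.002]]
tq [-0.17  0.3  -0.09]
-105.54943453226431
```

Emit:
step_arm(increments=[0.03,0,0,0.05,0,0,0.01,0,0,0.03,0,0,0,0,0,0,0,0])

```text
time: 31.08
position: [0.4884, -0.013, 0.1055]
tool_rot: [-2.035, 0.358, 2.028]
ft_force: [-0.0, -0.5, 7.7]
grip_width: 0.181
```

```bash
python3 - <<'E'
from h import *
s=st();print('tq',np.round(s['torque'],2));p,M=cur();print(np.degrees(np.arctan2(M[1,1],M[0,1])))
E
```

```text
t 31.07 p [ 0.4884 -0.013   0.1055] rv [-2.035  0.358  2.028] F [-0.  -0.5  7.7] w 0.181
q [-0.773  0.073  0.779  2.012 -0.058  1.076 -1.888]
[[ 0.003 -0.342 -0.94 ]
 [-0.    -0.94   0.342]
 [-1.    -0.001 -0.003]]
tq [-0.3   0.39  0.4 ]
-110.01012690660907
```

Emit:
step_arm(increments=[0.01,0,0,0.06,0,0,0,0,0,0,0,0])

```text
time: 31.32
position: [0.4885, -0.0131, 0.1055]
tool_rot: [-2.001, 0.413, 1.994]
ft_force: [0.4, -1.3, 8.8]
grip_width: 0.182
```

```bash
python3 - <<'E'
from h import *
s=st();print('tq',np.round(s['torque'],2));p,M=cur();print(np.degrees(np.arctan2(M[1,1],M[0,1])))
c=ctrl.camera_params('wrist');save('wrist','w14.png');save('top','t14.png');save('scene','s14.png')
for cam in('wrist','top','scene'):
  for d in ctrl.spot_point(cam,'lid_grip')[:2]: print(cam,round(d['score'],2),np.round(toworld(cam,d['xyz']),4))
E
```

```text
t 31.32 p [ 0.4885 -0.0131  0.1055] rv [-2.001  0.413  1.994] F [ 0.4 -1.3  8.8] w 0.182
q [-0.777  0.073  0.782  2.012 -0.057  1.075 -1.946]
[[ 0.003 -0.396 -0.918]
 [-0.001 -0.918  0.396]
 [-1.    -0.    -0.003]]
tq [-0.41  0.39  1.16]
-113.31145183769384
wrist 0.83 [ 0.486  -0.0129  0.122 ]
scene 0.85 [ 0.4836 -0.0163  0.1229]
```

View pics/w14.png

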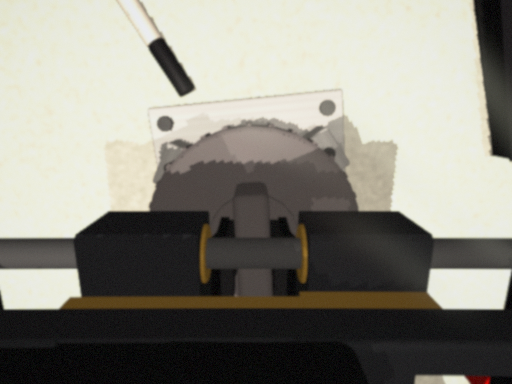

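Emit:
step_arm(increments=[-0.02,0,0,-0.138,0,0,-0.036,0,0,-0.138,0,0,-0.036,0,0,-0.138,0,0,-0.036,0,0,-0.138,0,0,-0.036,0,0,-0.138,0,0,-0.036,0,0,-0.138,0,0,0,0,0,0,0,0])

```text
time: 32.5
position: [0.4881, -0.0124, 0.1071]
tool_rot: [1.993, 0.423, -1.987]
ft_force: [-0.1, -0.2, 6.1]
grip_width: 0.179
```

```bash
python3 - <<'E'
from h import *
s=st();print('tq',np.round(s['torque'],2));p,M=cur();print(np.degrees(np.arctan2(M[1,1],M[0,1])))
E
```

```text
t 32.5 p [ 0.4881 -0.0124  0.1071] rv [ 1.993  0.423 -1.987] F [-0.1 -0.2  6.1] w 0.179
q [-0.736  0.069  0.738  2.009 -0.053  1.079 -1.125]
[[ 0.003  0.407 -0.913]
 [ 0.001 -0.913 -0.407]
 [-1.     0.    -0.003]]
tq [0.01 0.27 0.06]
-65.99148069437429
```

Emit:
step_arm(increments=[-0.038,0,0,-0.14,0,0,-0.038,0,0,-0.14,0,0,-0.038,0,0,-0.14,0,0,-0.038,0,0,-0.14,0,0,-0.038,0,0,-0.14,0,0,-0.038,0,0,-0.14,0,0,0,0,0,0,0,0,0,0,0,0,0,0])

```text
time: 33.5
position: [0.4879, -0.0124, 0.1092]
tool_rot: [1.438, 1.043, -1.434]
ft_force: [-1.1, 1.6, 4.9]
grip_width: 0.178
```

```bash
python3 - <<'E'
from h import *
s=st();print('tq',np.round(s['torque'],2));p,M=cur();print(np.degrees(np.arctan2(M[1,1],M[0,1])))
c=ctrl.camera_params('wrist');save('wrist','w15.png');save('top','t15.png');save('scene','s15.png')
for cam in('wrist','top','scene'):
  for n in('lid_grip','tray_grip','tray_lip'):
    for d in ctrl.spot_point(cam,n)[:2]: print(cam,n,round(d['score'],2),np.round(toworld(cam,d['xyz']),4))
a=cv2.resize(cv2.imread('pics/s15.png')[110:250,100:340],(600,350),interpolation=cv2.INTER_CUBIC)
cv2.imwrite('pics/m15.png',a)
E
```

```text
t 33.5 p [ 0.4879 -0.0124  0.1092] rv [ 1.438  1.043 -1.434] F [-1.1  1.6  4.9] w 0.178
q [-0.699  0.064  0.698  2.006 -0.047  1.084 -0.293]
[[ 0.002  0.951 -0.308]
 [ 0.001 -0.308 -0.951]
 [-1.     0.002 -0.001]]
tq [-0.05  0.3   0.09]
-17.95674015580231
wrist lid_grip 0.82 [ 0.4883 -0.0119  0.1258]
top lid_grip 0.41 [ 0.5969 -0.2606  0.0034]
top tray_grip 0.93 [ 0.2159 -0.1577  0.0437]
top tray_grip 0.85 [ 0.4351 -0.2478  0.0471]
top tray_lip 0.97 [0.3463 0.1573 0.0023]
top tray_lip 0.59 [ 0.5986 -0.2633  0.0008]
scene lid_grip 0.7 [ 0.4877 -0.017   0.1269]
scene tray_grip 0.93 [ 0.4395 -0.2481  0.0462]
scene tray_grip 0.83 [ 0.2158 -0.1611  0.047 ]
scene tray_lip 0.91 [ 3.240e-01 -2.717e-01 -3.000e-04]
scene tray_lip 0.86 [ 0.5963 -0.2625  0.008 ]
```

View pics/w15.png

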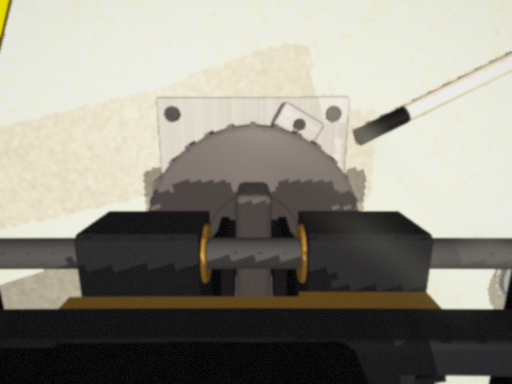

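View pics/m15.png

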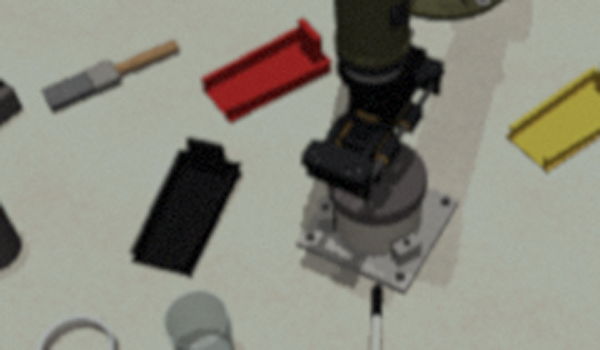

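```bash
python3 - <<'E'
from h import *
st(); print(ctrl.close_job())
E
```

```text
t 34.1 p [ 0.4879 -0.0124  0.1092] rv [ 1.438  1.044 -1.434] F [-0.7  0.5  4.4] w 0.181
q [-0.699  0.064  0.699  2.006 -0.048  1.084 -0.293]
[[ 0.002  0.951 -0.308]
 [ 0.001 -0.308 -0.951]
 [-1.     0.002 -0.001]]
the job is handed in; nothing more can be done
None
```

I handed the job in at 34.1 s of the 72 s limit. All steps are done, and the gripper is still holding the lid's bar with the grip set to 45 N.

- **Chips:** I poured them at a tilt of about 27°. A wrist picture taken before the lid went on shows all five on the jar floor.
- **Tray:** It is empty and back near its original spot. The position checks after release read the lip at 1 to 8 mm (limit 9 mm) and the tab at about 46 mm (limit 49 mm). The 8 mm lip reading came from one camera; the other two gave 1 to 2 mm. The pictures show it lying flat.
- **Lid, threading on:** It first touched about 7 mm above home, as expected for a bar set 160° counter-clockwise. I turned it clockwise until the height stopped changing and the torque rose to 1.2 N m. At the stop the lid grip was about 23 mm above the rim. The tool stood about 5° past the home angle I had estimated from the pictures, which is inside the 15° tolerance.
- **Lid, backed off:** The jaws now line up with the plate edge to within a degree, so the lid is about 90° back. From the tool height the lid grip is about 26.6 mm above the rim, within the 24.3 to 30.5 mm range.

**Disagreement between checks:** the scene camera placed the lid about 4 mm further toward -y than the wrist camera and the arm did. I trusted the wrist camera, because the lid threaded on smoothly there.

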